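# Sort returned line couplers with a stepped go/no-go slot gauge

## Task

Check the two returned couplers that lie outside the blue taped square, one at a time: lower each gently, without forcing it, into the slot gauge with both shanks in the slots until it stops, see how deep it goes, and lay it flat in its tray before gauging the next. One that passes the green go part and stops at the red no-go step goes in the green tray, one too big to enter the go part in the yellow tray, and one that sinks through the no-go part as well in the red tray. Set them down rather than drop them, and leave the coupler in the blue square and the other things on the counter where they are.

Things in the scene. Friction and masses are not known exactly. Their poses are not given: they have to be found in the camera images.
- coupler_a: line coupler along its own x, 130 mm long, 0.5 kg, loose. Black middle block 48 (x) x 44 (y) x 44 (z) mm: grip it here, across y. From each end a steel shank sticks out 41 mm, 30 mm high (7 to 37 mm above the block's underside). Shank width in y, both ends: 37 mm (too big), 31 (good) or 25 (too small); the gauge tells which. Same either way round. Origin: centre of block's underside
- coupler_b: line coupler along its own x, 130 mm long, 0.5 kg, loose. Black middle block 48 (x) x 44 (y) x 44 (z) mm: grip it here, across y. From each end a steel shank sticks out 41 mm, 30 mm high (7 to 37 mm above the block's underside). Shank width in y, both ends: 37 mm (too big), 31 (good) or 25 (too small); the gauge tells which. Same either way round. Origin: centre of block's underside
- coupler_c: line coupler along its own x, 130 mm long, 0.5 kg, loose. Black middle block 48 (x) x 44 (y) x 44 (z) mm: grip it here, across y. From each end a steel shank sticks out 41 mm, 30 mm high (7 to 37 mm above the block's underside). Shank width in y, both ends: 37 mm (too big), 31 (good) or 25 (too small); the gauge tells which. Same either way round. Origin: centre of block's underside
- gauge: fixed stepped slot gauge: dark base 130 (x) x 92 (y) x 10 mm with two equal upright plates across x, 12 mm thick, centred 41 mm either side of the origin (70 mm free between them for fingers and block), 80 mm wide. Each has a stepped slot open at the top, both in line along x. Lower a coupler level, along x, a shank in each slot. Origin: centre of the base's underside
- gauge_mouth (a point): centre between the slots' mouths, 71 mm above the gauge's underside. Bevels lead from 44 mm wide here to 34 mm at height 66 mm; then the green go part, 34 mm wide, down to the step. A coupler too big stops on the bevels, its block's underside about 60 mm above the gauge's underside
- gauge_step (a point): centre of the flat step, 44 mm above the gauge's underside, where the red no-go part begins: 28 mm wide, its floor 22 mm above the gauge's underside. A good coupler stops on the step, its block's underside 37 mm above the gauge's underside; one too small sinks to 15 mm. Let it stand pressed or resting lightly for a quarter second; it may stay in the grip
- tray_green: fixed green plastic tray for the coupler that is good (passes the go part, stops at the no-go step): 170 (x) x 120 (y) x 32 mm high outside, walls and floor 4 mm, open top. Origin: centre of its underside. The three trays swap places.
- tray_yellow: fixed yellow plastic tray for the coupler that is too big (does not enter the go part): 170 (x) x 120 (y) x 32 mm high outside, walls and floor 4 mm, open top. Origin: centre of its underside. The three trays swap places.
- tray_red: fixed red plastic tray for the coupler that is too small (drops through the no-go part as well): 170 (x) x 120 (y) x 32 mm high outside, walls and floor 4 mm, open top. Origin: centre of its underside. The three trays swap places.
- hold_square: square of blue tape stuck flat on the counter, 180 mm outside, sides along its x and y. Any one of the three couplers lies in it, its origin within 45 mm of this origin (the centre): that one stays. The other two, more than 140 mm away, are to be gauged
- cap_1: bystander: round aluminium hose cap, 60 mm across, 45 mm high, loose. Origin: centre of its underside
- wrench: bystander: steel wrench lying flat, about 200 mm long, loose
- mug: bystander: blue mug, 80 mm across, 90 mm high, loose. Origin: centre of its underside
- can: bystander: blue spray can, 64 mm across, 120 mm high, loose. Origin: centre of its underside
- carton: bystander: cardboard carton 110 x 80 x 60 mm, loose. Origin: centre of its underside
- hose_coil: bystander: coil of hose lying flat, 170 mm across, 48 mm high, loose. Origin: centre of its underside
There are look-alikes about, which are no part of the job. Leave any orange look-alike of the gauge alone.

How it is judged:
On the way, in this order (a step that is already met when the one before it is completed fails the run):
1. a first coupler stands in the gauge at the height that its width allows (((horizontal distance between coupler_a and gauge below 0.012 m and angle between the x axis of coupler_a and the x axis of gauge, either way round below 0.12 rad and z of coupler_a in the frame of gauge between 0.054 and 0.066 m and angle between coupler_a's own z axis and vertical below 0.12 rad and contact force between coupler_a and gauge above 0.5 N) or (horizontal distance between coupler_b and gauge below 0.012 m and angle between the x axis of coupler_b and the x axis of gauge, either way round below 0.12 rad and z of coupler_b in the frame of gauge between 0.008 and 0.021 m and angle between coupler_b's own z axis and vertical below 0.12 rad) or (horizontal distance between coupler_c and gauge below 0.012 m and angle between the x axis of coupler_c and the x axis of gauge, either way round below 0.12 rad and z of coupler_c in the frame of gauge between 0.031 and 0.043 m and angle between coupler_c's own z axis and vertical below 0.12 rad and contact force between coupler_c and gauge above 0.5 N))), for 0.15 s.
2. a coupler lies released in the tray for its size, before the next is gauged (((horizontal distance between coupler_a and tray_yellow below 0.045 m and z of coupler_a in the frame of tray_yellow below 0.01 m and angle between coupler_a's own z axis and vertical below 0.1 rad and contact force between coupler_a and the fingers below 0.1 N and linear speed of coupler_a below 0.02 m/s) or (horizontal distance between coupler_b and tray_red below 0.045 m and z of coupler_b in the frame of tray_red below 0.01 m and angle between coupler_b's own z axis and vertical below 0.1 rad and contact force between coupler_b and the fingers below 0.1 N and linear speed of coupler_b below 0.02 m/s) or (horizontal distance between coupler_c and tray_green below 0.045 m and z of coupler_c in the frame of tray_green below 0.01 m and angle between coupler_c's own z axis and vertical below 0.1 rad and contact force between coupler_c and the fingers below 0.1 N and linear speed of coupler_c below 0.02 m/s))), for 0.1 s.
3. a second coupler stands in the gauge, the first still in its tray ((((horizontal distance between coupler_a and gauge below 0.012 m and angle between the x axis of coupler_a and the x axis of gauge, either way round below 0.12 rad and z of coupler_a in the frame of gauge between 0.054 and 0.066 m and angle between coupler_a's own z axis and vertical below 0.12 rad and contact force between coupler_a and gauge above 0.5 N) and ((horizontal distance between coupler_b and tray_red below 0.045 m and z of coupler_b in the frame of tray_red below 0.01 m and angle between coupler_b's own z axis and vertical below 0.1 rad and contact force between coupler_b and the fingers below 0.1 N and linear speed of coupler_b below 0.02 m/s) or (horizontal distance between coupler_c and tray_green below 0.045 m and z of coupler_c in the frame of tray_green below 0.01 m and angle between coupler_c's own z axis and vertical below 0.1 rad and contact force between coupler_c and the fingers below 0.1 N and linear speed of coupler_c below 0.02 m/s))) or ((horizontal distance between coupler_b and gauge below 0.012 m and angle between the x axis of coupler_b and the x axis of gauge, either way round below 0.12 rad and z of coupler_b in the frame of gauge between 0.008 and 0.021 m and angle between coupler_b's own z axis and vertical below 0.12 rad) and ((horizontal distance between coupler_a and tray_yellow below 0.045 m and z of coupler_a in the frame of tray_yellow below 0.01 m and angle between coupler_a's own z axis and vertical below 0.1 rad and contact force between coupler_a and the fingers below 0.1 N and linear speed of coupler_a below 0.02 m/s) or (horizontal distance between coupler_c and tray_green below 0.045 m and z of coupler_c in the frame of tray_green below 0.01 m and angle between coupler_c's own z axis and vertical below 0.1 rad and contact force between coupler_c and the fingers below 0.1 N and linear speed of coupler_c below 0.02 m/s))) or ((horizontal distance between coupler_c and gauge below 0.012 m and angle between the x axis of coupler_c and the x axis of gauge, either way round below 0.12 rad and z of coupler_c in the frame of gauge between 0.031 and 0.043 m and angle between coupler_c's own z axis and vertical below 0.12 rad and contact force between coupler_c and gauge above 0.5 N) and ((horizontal distance between coupler_a and tray_yellow below 0.045 m and z of coupler_a in the frame of tray_yellow below 0.01 m and angle between coupler_a's own z axis and vertical below 0.1 rad and contact force between coupler_a and the fingers below 0.1 N and linear speed of coupler_a below 0.02 m/s) or (horizontal distance between coupler_b and tray_red below 0.045 m and z of coupler_b in the frame of tray_red below 0.01 m and angle between coupler_b's own z axis and vertical below 0.1 rad and contact force between coupler_b and the fingers below 0.1 N and linear speed of coupler_b below 0.02 m/s))))), for 0.15 s.
At the end, for the whole second after the job is handed in: each of the two couplers that were to be gauged lies flat (within 0.1 rad), at rest and released on the floor of its own tray, its centre within 45 mm of the tray's (31 mm shanks: green, 37 mm: yellow, 25 mm: red); the third is still in the blue square, within 20 mm of where it was (((horizontal distance between coupler_a and tray_yellow below 0.045 m and z of coupler_a in the frame of tray_yellow below 0.01 m and angle between coupler_a's own z axis and vertical below 0.1 rad and contact force between coupler_a and the fingers below 0.1 N and linear speed of coupler_a below 0.02 m/s) or (horizontal distance between coupler_a and hold_square below 0.07 m and distance of coupler_a from where it was at the start of the episode below 0.02 m)) and ((horizontal distance between coupler_b and tray_red below 0.045 m and z of coupler_b in the frame of tray_red below 0.01 m and angle between coupler_b's own z axis and vertical below 0.1 rad and contact force between coupler_b and the fingers below 0.1 N and linear speed of coupler_b below 0.02 m/s) or (horizontal distance between coupler_b and hold_square below 0.07 m and distance of coupler_b from where it was at the start of the episode below 0.02 m)) and ((horizontal distance between coupler_c and tray_green below 0.045 m and z of coupler_c in the frame of tray_green below 0.01 m and angle between coupler_c's own z axis and vertical below 0.1 rad and contact force between coupler_c and the fingers below 0.1 N and linear speed of coupler_c below 0.02 m/s) or (horizontal distance between coupler_c and hold_square below 0.07 m and distance of coupler_c from where it was at the start of the episode below 0.02 m))); the robot touches nothing.
It fails at once if a coupler was forced into the gauge or hit against it (over 120 N) (contact force between any of coupler_a, coupler_b, coupler_c and gauge above 120 N).
It fails at once if a coupler was let fall from more than about 30 mm (moving over 0.75 m/s out of the fingers) ((linear speed of coupler_a above 0.75 m/s and contact force between coupler_a and the fingers below 0.1 N) or (linear speed of coupler_b above 0.75 m/s and contact force between coupler_b and the fingers below 0.1 N) or (linear speed of coupler_c above 0.75 m/s and contact force between coupler_c and the fingers below 0.1 N)).
It fails at once if a bystander was moved more than 30 mm (distance of any of cap_1, wrench, mug, can, carton, hose_coil from where it was at the start of the episode above 0.03 m).
It also fails if it takes over 61 s, if anything falls off the work surface, if the arm or the gripper's body presses on something with over 40 N, if the wrist force passes 120 N, or if a joint passes its speed limit or range.

## Robot

A 7-joint arm with a two-finger parallel gripper is mounted at the origin on the work surface. World frame = base frame: x ahead of the robot, y to its left, z up, the work surface at z = 0. Lengths are in m, angles in rad, forces in N, time in s.
With the tool pointing down it reaches from about 0.4 to 0.85 m from the base axis. Payload 10.4 kg.
Tool frame: the origin (TCP) lies at the very end of the fingers, on their centre line; the grasp point (between the pads) lies 19 mm behind it; z points along the fingers, y is the direction in which the jaws open and shut (so a half turn about z gives the same grasp; the last joint's range is limited). The gripper opens to 87 mm and grips with 3 to 60 N. Pads are 19 mm wide; open, the fingers measure 117 mm over their backs; the gripper's body (75 mm by 190 mm) begins 51 mm behind the grasp point.
Start: joints at [-1.299, 0.332, -0.065, 1.46, 0.022, 1.35, -0.088], TCP at [0.182, 0.598, 0.223] pointing down, gripper open.
Joint ranges: [-2.6, 2.6], [-0.5, 2.12], [-1.47, 1.34], [0.16, 2.42], [-1.27, 4.41], [0.06, 2.06], [-2.6, 2.6]. Speed limits (rad/s): [2.22, 2.22, 2.79, 2.79, 3.14, 3.14, 3.14].

## Interface

Orientations are given as a unit quaternion [x, y, z, w].
In Python, from bench import read_state, camera, close_job, recognise, masks_of gives the robot as it stands.
- The arm moves only by the tool play_rows, never from a script. Its argument "moves" is a list of rows, each a list of 3 entries, a list of its own where there are three numbers: the shift along the tool's x, y, z in cm, then the turn, a rotation vector about the tool's x, y, z in rad, then the finger opening in cm, from 0 to 8.7. In form: [[[dx, dy, dz], [ax, ay, az], jaw], ...]. A call has 1 to 8 rows; each row is the pose to reach, as a shift and turn from the pose commanded when the call began, along the tool's axes at that moment; what a row does not reach only later rows make up. A row lasts 1/8 s, in which the tool goes at most 62.5 mm and 10.7 degrees, less where a joint would pass 70% of its speed; a pose out of reach is approached as far as the arm can. A call with a gripper value outside its range is refused whole. The fingers move at their own pace and stop on an object; "grip_force" is the grip in N (left out, the last holds). Time passes only in rows, so rows that repeat a pose let the fingers close. It gives the time, the measured TCP pose, the force and the opening at its end, in the units of the state.
- read_state(): the state, without advancing time (a new reading comes with each control period).
- camera(name): name is "scene" or "top"; returns a dict with "frame" (420x560x3 uint8, red, green, blue), "intrinsics" (3x3 intrinsics, pixels), "camera_from_world" (4x4, takes a point from world to camera coordinates). Camera axes: x right, y down, z forward; pixel columns grow to the right and rows downward; lengths in m; the calibration is good to about 2 mm. A picture is of the moment at which its call begins. There is no depth.
- close_job(): hands the job in, once; it reports no verdict.
Trained networks look in a picture, given as the dict that the camera call returned (one of the last four; its "shot" number tells which), for a name from the list of things; names that differ only in an ending like _2 or _b are one class to them, and where a whole thing is asked for, a point or a joint stands for the part that bears it (a point fixed in the world has none). Each returns a list of dicts, best first, with "conf" (0 to 1); they miss things now and then, are a little off and sometimes report something else, mostly with a low value. They report only what shows in the picture. A call takes as long as a camera call. They do not tell look-alikes from the thing itself.
- recognise(picture, query): "at" ([column, row] in pixels, amid what is visible of it).
- masks_of(picture, query): "region" (420x560 bool, what is visible of it) and "at" ([column, row] in pixels, amid what is visible of it).
The state is a dict: "time": time; "joint_positions": joint angles; "joint_vel": joint speeds; "joint_torque": joint torques, N m; "ee_pos": TCP position; "eef_rot": TCP orientation; "ft_force": force on the tool from outside, world axes, zero at the start; "torque": the same for the moment, N m; "width": finger opening in m.
Only numpy, scipy, OpenCV 4.12 (cv2) and the standard library are available. Lean on these libraries where they do the work, as an engineer would, in place of code of your own. Each camera call takes 0.05 s, during which the arm holds its last target.

## Working session

There is one attempt and no reset: what is moved stays moved. The work goes in short steps, Python scripts to look and compute and a tool call to move; the robot and the scene stay as the last step left them, time stands still between calls to the robot, and variables do not carry over. Pictures are saved under pics/ and viewed, and the job is handed in when it is done.

Besides the shell and the picture viewer there is one more tool, called after "Call:" by a JSON object that holds its "op" and its "data". play_rows: Moves the arm, as the interface text tells. Its arguments: {"type":"object","properties":{"moves":{"type":"array","items":{"type":"array"}},"grip_force":{"type":"number"}},"required":["moves"]}

```bash
ls; mkdir -p pics; python3 - <<'E'
from bench import *
import cv2, numpy as np
s=read_state(); print(s['time'],s['ee_pos'],s['eef_rot'],s['width'],s['ft_force'])
for n in ("scene","top"):
    p=camera(n); cv2.imwrite(f'pics/{n}0.png',p['frame'][:,:,::-1]); print(n,p['intrinsics'].tolist(),np.round(p['camera_from_world'],4).tolist())
E
```

```text
pics
0.0 [0.18147187 0.59766044 0.22175667] [ 1.46836731e-01  9.89160475e-01 -7.24273231e-04 -7.37073754e-05] 0.08693100250346598 [-0.94571795 -0.1615905  -0.20237326]
scene [[518.9528371543464, 0.0, 273.95111167314343], [0.0, 518.9528371543464, 202.28832352288813], [0.0, 0.0, 1.0]] [[0.4504, 0.8928, -0.004, -0.1505], [0.5842, -0.2981, -0.7549, -0.2241], [-0.6751, 0.3376, -0.6559, 1.679], [0.0, 0.0, 0.0, 1.0]]
top [[414.43549580515406, 0.0, 283.3164649945222], [0.0, 414.43549580515406, 214.72189969206516], [0.0, 0.0, 1.0]] [[0.0232, -0.9996, 0.0165, -0.0713], [-0.9971, -0.0243, -0.0725, 0.4749], [0.0729, -0.0148, -0.9972, 1.0868], [0.0, 0.0, 0.0, 1.0]]
```

View pics/scene0.png

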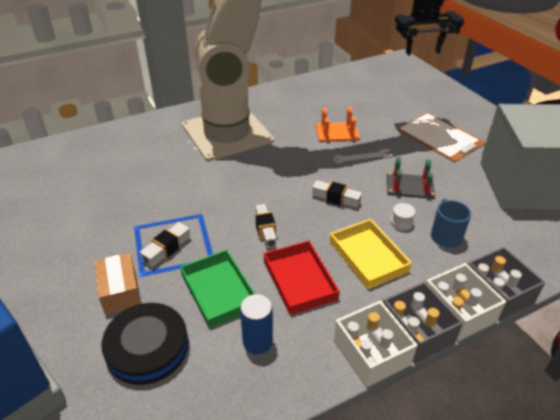

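View pics/top0.png

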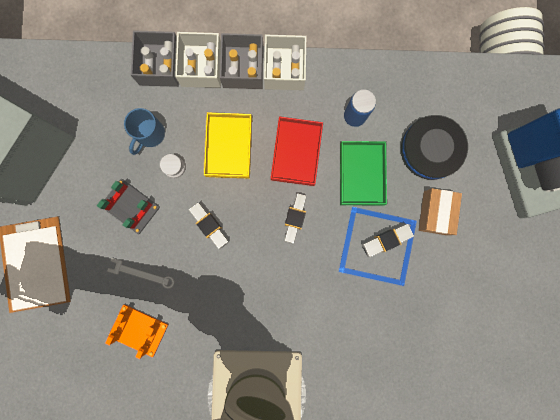

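```bash
cat > h.py <<'E'
from bench import *
import cv2, numpy as np
from scipy.optimize import minimize
def proj(p,X):
    X=np.atleast_2d(X); T=p['camera_from_world']; c=X@T[:3,:3].T+T[:3,3]; u=c@p['intrinsics'].T
    return u[:,:2]/u[:,2:]
def unproj(p,uv,z):
    T=p['camera_from_world']; R=T[:3,:3]; t=T[:3,3]; o=-R.T@t
    d=R.T@(np.linalg.inv(p['intrinsics'])@np.array([uv[0],uv[1],1.]))
    return o+d*(z-o[2])/d[2]
def box(x0,x1,y0,y1,z0,z1):
    return np.array([[x,y,z] for x in (x0,x1) for y in (y0,y1) for z in (z0,z1)])/1000.
COUP=[box(-24,24,-22,22,0,44),box(-65,-24,-15.5,15.5,7,37),box(24,65,-15.5,15.5,7,37)]
def plate(xc):
    return [box(xc-6,xc+6,-40,-22,10,71),box(xc-6,xc+6,22,40,10,71),box(xc-6,xc+6,-40,40,10,22),box(xc-6,xc+6,-40,-17,10,66),box(xc-6,xc+6,17,40,10,66),box(xc-6,xc+6,14,40,10,44),box(xc-6,xc+6,-40,-14,10,44)]
GAUGE=[box(-65,65,-46,46,0,10)]+plate(41)+plate(-41)
TRAY=[box(-85,85,-60,60,0,32)]
def render(p,boxes,x,y,a,z=0,S=4):
    h,w=p['frame'].shape[:2]; m=np.zeros((h*S//1,w*S),np.uint8)
    R=np.array([[np.cos(a),-np.sin(a),0],[np.sin(a),np.cos(a),0],[0,0,1]])
    for b in boxes:
        q=proj(p,b@R.T+[x,y,z]); hull=cv2.convexHull(((q+0.5)*S-0.5).astype(np.float32))
        cv2.fillConvexPoly(m,np.round(hull*16).astype(np.int32),255,shift=4)
    return cv2.resize(m,(w,h),interpolation=cv2.INTER_AREA)/255.
def fit(ps,ms,boxes,x0,z=0,angs=np.arange(0,180,15)):
    def cost(v):
        c=0
        for p,m in zip(ps,ms):
            r=render(p,boxes,v[0],v[1],v[2],z); c+=1-np.minimum(r,m).sum()/np.maximum(r,m).sum()
        return c/len(ps)
    a0=min([np.deg2rad(a) for a in angs],key=lambda a:cost([x0[0],x0[1],a]))
    r=minimize(cost,[x0[0],x0[1],a0],method='Nelder-Mead',options=dict(initial_simplex=np.array([x0[0],x0[1],a0])+np.array([[0,0,0],[.01,0,0],[0,.01,0],[0,0,.15]]),xatol=1e-4,fatol=1e-5))
    return r.x,r.fun
E
python3 - <<'E'
from h import *
import pickle
t=camera('top'); s=camera('scene')
out={}
for n in ['coupler_a','gauge','tray_green','tray_yellow','tray_red','hold_square','mug','can','cap_1','carton','hose_coil','wrench']:
    for c,p in (('top',t),('scene',s)):
        r=masks_of(p,n); out[n,c]=r
        print(n,c,[(round(d['conf'],2),np.round(d['at']).tolist(),int(d['region'].sum())) for d in r][:5])
pickle.dump((t,s,out),open('m.pkl','wb'))
E
```

```text
coupler_a top [(0.91, [209.0, 223.0], 717), (0.82, [386.0, 239.0], 785), (0.6, [293.0, 218.0], 691)]
coupler_a scene [(0.94, [338.0, 192.0], 860), (0.87, [266.0, 226.0], 685), (0.57, [164.0, 245.0], 1076)]
gauge top [(0.83, [135.0, 333.0], 1934), (0.78, [128.0, 207.0], 1774), (0.48, [174.0, 165.0], 504)]
gauge scene [(0.94, [414.0, 180.0], 1285), (0.83, [337.0, 129.0], 918)]
tray_green top [(0.8, [364.0, 172.0], 3016)]
tray_green scene [(0.84, [217.0, 283.0], 3457)]
tray_yellow top [(0.97, [228.0, 146.0], 3016)]
tray_yellow scene [(0.57, [368.0, 253.0], 3335), (0.26, [410.0, 182.0], 1336)]
tray_red top [(0.75, [297.0, 151.0], 2945), (0.45, [369.0, 274.0], 1103)]
tray_red scene [(0.77, [299.0, 277.0], 3657)]
hold_square top [(0.91, [371.0, 273.0], 1289)]
hold_square scene [(0.73, [160.0, 224.0], 950), (0.5, [117.0, 283.0], 2150)]
mug top [(0.92, [142.0, 128.0], 1246)]
mug scene [(0.62, [450.0, 223.0], 1452)]
can top [(0.76, [360.0, 110.0], 758)]
can scene [(0.77, [258.0, 321.0], 1655)]
cap_1 top [(0.79, [172.0, 166.0], 506), (0.63, [226.0, 145.0], 2992)]
cap_1 scene [(0.56, [402.0, 218.0], 539)]
carton top [(0.68, [443.0, 212.0], 1613)]
carton scene []
hose_coil top [(0.67, [436.0, 146.0], 3449), (0.39, [298.0, 152.0], 2909)]
hose_coil scene [(0.56, [146.0, 342.0], 5703), (0.35, [410.0, 180.0], 1240)]
wrench top [(0.89, [135.0, 276.0], 307), (0.34, [385.0, 238.0], 799), (0.33, [442.0, 210.0], 1606)]
wrench scene [(0.54, [361.0, 155.0], 280)]
```

```bash
python3 - <<'E'
from h import *
import pickle
t,s,o=pickle.load(open('m.pkl','rb'))
def near(n,c,uv): return min(o[n,c],key=lambda d:np.hypot(*(np.array(d['at'])-uv)))['region'].astype(float)
items=[('P',COUP,'coupler_a',(209,223),(338,192),.022),('Q',COUP,'coupler_a',(293,218),(266,226),.022),('H',COUP,'coupler_a',(386,239),(164,245),.022),
('gauge',GAUGE,'gauge',(128,207),(414,180),.02)]+[(n,TRAY,n,None,None,.01) for n in('tray_green','tray_yellow','tray_red')]
vis={c:p['frame'].copy() for c,p in(('top',t),('scene',s))}
for name,B,n,a,b,z in items:
    a=a or o[n,'top'][0]['at']; b=b or o[n,'scene'][0]['at']
    mt=near(n,'top',a); ms=near(n,'scene',b)
    x0=unproj(t,a,z); x1=unproj(s,b,z)
    for lab,ps,mm in(('both',[t,s],[mt,ms]),('top',[t],[mt]),('scn',[s],[ms])):
        v,f=fit(ps,mm,B,x0); print(name,lab,np.round(v[:2]*1000,1),round(np.rad2deg(v[2]),1),round(f,3))
        if lab=='both':
            for c,p in(('top',t),('scene',s)):
                m=(render(p,B,*v)>.5).astype(np.uint8); cv2.drawContours(vis[c],cv2.findContours(m,0,2)[0],-1,(255,0,255),1)
for c in vis: cv2.imwrite(f'pics/fit_{c}.png',cv2.resize(vis[c],(800,600))[:,:,::-1])
for n,z in(('mug',.045),('can',.06),('cap_1',.02),('hose_coil',.02),('carton',.03),('hold_square',0)): print(n,np.round(unproj(t,o[n,'top'][0]['at'],z),3))
E
```

```text
P both [441.5 134.9] 38.8 0.091
P top [444.  136.1] 39.4 0.081
P scn [439.8 135.4] 39.3 0.065
Q both [467.1 -91.5] 165.8 0.105
Q top [468.9 -91.1] 166.1 0.091
Q scn [465.5 -91.9] 165.0 0.085
H both [ 415.5 -338.2] 116.8 0.109
H top [ 416.1 -336.1] 116.8 0.096
H scn [ 411.6 -338.3] 115.2 0.067
gauge both [489.8 351.1] 56.9 0.068
gauge top [491.4 352.1] 56.1 0.039
gauge scn [486.5 352.1] 55.2 0.049
tray_green both [ 593.8 -271.7] 0.8 0.067
tray_green top [ 595.2 -271.4] 0.6 0.018
tray_green scn [ 590.6 -272.6] 1.0 0.092
tray_yellow both [659.1  92.9] -0.3 0.035
tray_yellow top [660.4  93.6] -0.2 0.027
tray_yellow scn [657.1  92.2] -0.6 0.022
tray_red both [648.1 -92. ] -6.1 0.036
tray_red top [649.9 -91. ] -6.0 0.029
tray_red scn [646.8 -92.7] -6.2 0.02
mug [0.693 0.318 0.045]
can [ 0.754 -0.253  0.06 ]
cap_1 [0.6   0.239 0.02 ]
hose_coil [ 0.673 -0.469  0.02 ]
carton [ 0.493 -0.482  0.03 ]
hold_square [ 0.325 -0.299  0.   ]
```

View pics/fit_top.png

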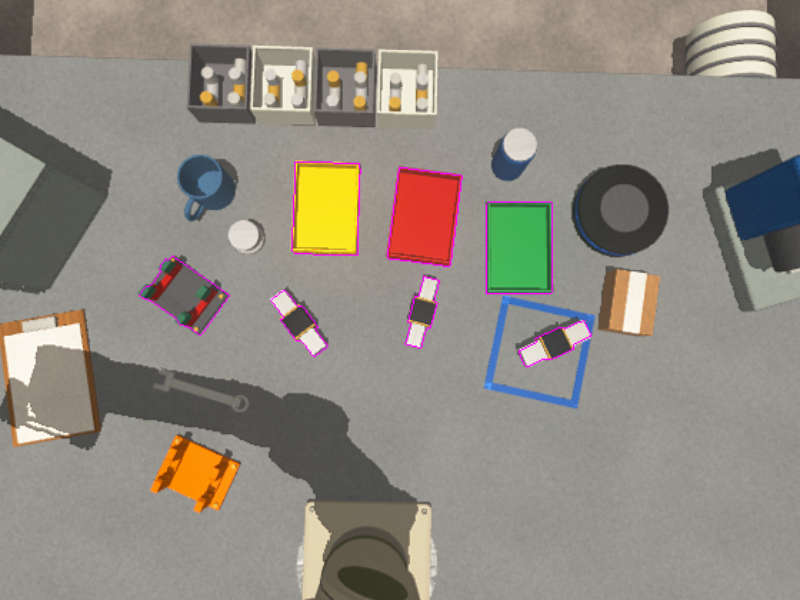

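View pics/fit_scene.png

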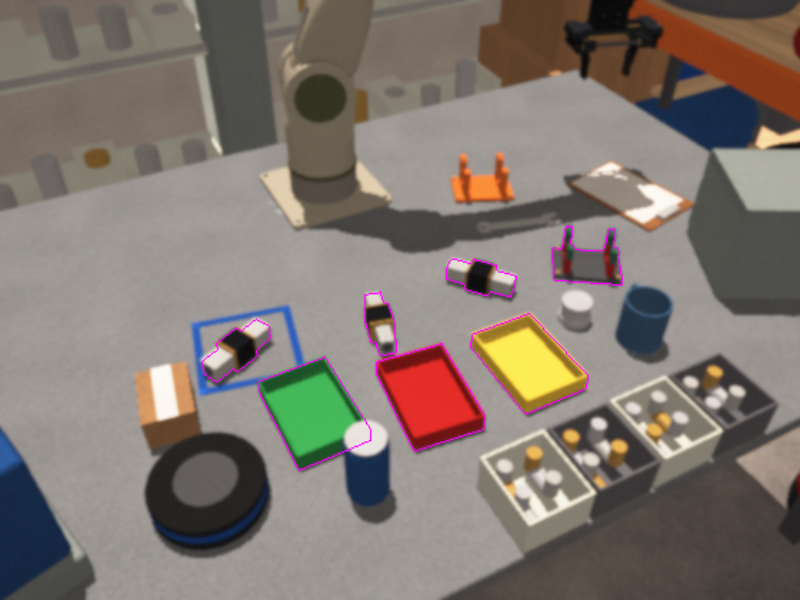

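```bash
cat > mv.py <<'E'
import sys
from h import *
from scipy.spatial.transform import Rotation as Rn
def go(x,y,z,head):
    """world target (m), heading of tool y (deg), tool down"""
    s=read_state(); R0=Rn.from_quat(s['eef_rot']); p=np.array(s['ee_pos'])
    h=np.deg2rad(head); yv=np.array([np.cos(h),np.sin(h),0]); zv=np.array([0,0,-1.]); xv=np.cross(yv,zv)
    R1=Rn.from_matrix(np.c_[xv,yv,zv])
    d=R0.inv().apply(np.array([x,y,z])-p)*100; r=(R0.inv()*R1).as_rotvec()
    m=R0.as_matrix()
    print('t',round(s['time'],2),'pos',np.round(p*1000,1),'head',round(np.rad2deg(np.arctan2(m[1,1],m[0,1])),2),'q7',round(s['joint_positions'][6],2),'w',round(s['width']*1000,1),'F',np.round(s['ft_force'],1))
    print('shift cm',np.round(d,2),'turn',np.round(r,3))
if __name__=='__main__': go(*map(float,sys.argv[1:5]))
E
python3 mv.py .442 .1355 .15 -50.8
```

```text
t 1.4 pos [181.6 598.1 222.6] head 73.11 q7 -0.09 w 87.1 F [ 0.  -0.5 -0.6]
shift cm [-38.36 -36.69   7.25] turn [-0.    -0.     2.163]
```

Call:
{"op": "play_rows", "data": {"moves": [[[-5, -5, 0], [0, 0, 0.18], 8.7], [[-10, -10, 0], [0, 0, 0.36], 8.7], [[-15, -15, 1], [0, 0, 0.54], 8.7], [[-20, -20, 2], [0, 0, 0.72], 8.7], [[-25, -24, 3], [0, 0, 0.9], 8.7], [[-30, -28, 4], [0, 0, 1.08], 8.7], [[-34, -32, 5], [0, 0, 1.26], 8.7], [[-38.36, -36.69, 7.25], [0, 0, 1.44], 8.7]], "grip_force": 25}}

```text
time: 2.4
ee_pos: [0.4262, 0.1666, 0.1611]
eef_rot: [0.765, 0.645, 0.001, 0.0]
ft_force: [1.5, 0.0, -0.2]
width: 0.087
```

```bash
python3 mv.py .442 .1355 .15 -50.8
```

```text
t 2.4 pos [426.2 166.6 161.1] head -9.74 q7 -0.64 w 87.0 F [ 1.5  0.  -0.2]
shift cm [-2.8   2.08  1.11] turn [ 0.001 -0.002  0.717]
```

Call:
{"op": "play_rows", "data": {"moves": [[[0, 0, 0], [0, 0, 0.18], 8.7], [[0, 0, 0], [0, 0, 0.36], 8.7], [[0, 0, 0], [0, 0, 0.54], 8.7], [[0, 0, 0], [0, 0, 0.722], 8.7], [[0, 0, 0], [0, 0, 0.722], 8.7], [[0, 0, 0], [0, 0, 0.722], 8.7]]}}

```text
time: 3.15
ee_pos: [0.425, 0.1683, 0.1608]
eef_rot: [0.941, 0.338, 0.0, -0.0]
ft_force: [-0.1, 0.3, 0.6]
width: 0.0872
```

```bash
python3 mv.py .442 .1355 .008 -50.8; python3 - <<'E'
from h import *
for n in('top','scene'):
    p=camera(n); s=read_state(); print(np.round(proj(p,s['ee_pos']),1)); cv2.imwrite(f'pics/a1_{n}.png',cv2.resize(p['frame'],(800,600))[:,:,::-1])
E
```

```text
t 3.15 pos [425.  168.3 160.8] head -50.52 q7 -1.36 w 87.2 F [-0.1  0.3  0.6]
shift cm [-0.78  3.61 15.28] turn [-0.    -0.     0.005]
[[184.8 230.1]]
[[347.6 145.4]]
```

View pics/a1_scene.png

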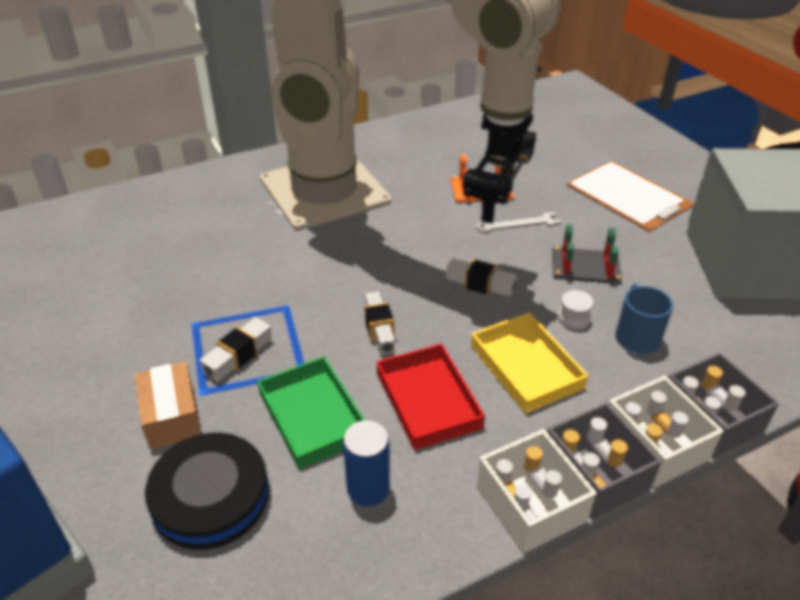

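Call:
{"op": "play_rows", "data": {"moves": [[[-0.78, 3.61, 3], [0, 0, 0.005], 8.7], [[-0.78, 3.61, 6], [0, 0, 0.005], 8.7], [[-0.78, 3.61, 9], [0, 0, 0.005], 8.7], [[-0.78, 3.61, 12], [0, 0, 0.005], 8.7], [[-0.78, 3.61, 14], [0, 0, 0.005], 8.7], [[-0.78, 3.61, 15.2], [0, 0, 0.005], 8.7], [[-0.78, 3.61, 15.2], [0, 0, 0.005], 8.7]]}}

```text
time: 4.12
ee_pos: [0.4415, 0.1352, 0.0083]
eef_rot: [0.943, 0.334, -0.001, 0.0]
ft_force: [0.5, -0.1, -0.2]
width: 0.0872
```

```bash
python3 mv.py .442 .1355 .008 -50.8; python3 - <<'E'
from h import *
for n in('top','scene'):
    p=camera(n); s=read_state(); print(np.round(proj(p,s['ee_pos']),1)); cv2.imwrite(f'pics/a2_{n}.png',cv2.resize(p['frame'],(800,600))[:,:,::-1])
E
```

```text
t 4.12 pos [441.5 135.2   8.3] head -51.01 q7 -1.17 w 87.2 F [ 0.5 -0.1 -0.2]
shift cm [0.05 0.01 0.03] turn [-0.     0.001 -0.004]
[[209.9 226. ]]
[[336.  197.5]]
```

View pics/a2_scene.png

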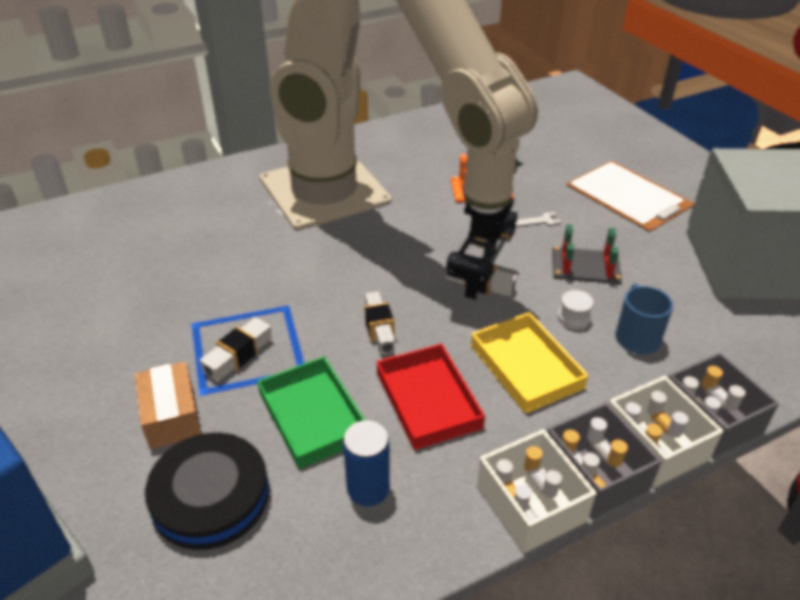

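View pics/a2_top.png

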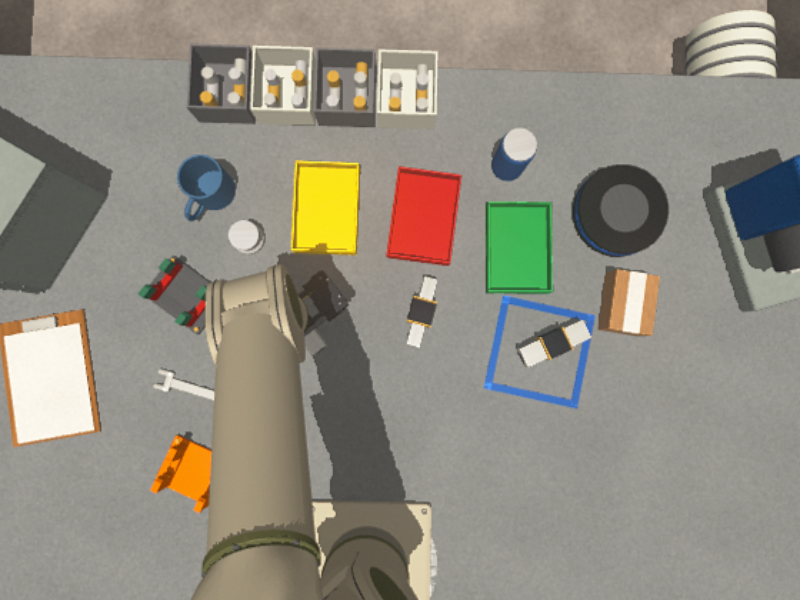

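The gripper straddles the block of the first coupler (scene pixel about (480,275) in the 800-wide view); closing.

Call:
{"op": "play_rows", "data": {"moves": [[[0, 0, 0], [0, 0, 0], 3.5], [[0, 0, 0], [0, 0, 0], 3.5], [[0, 0, 0], [0, 0, 0], 3.5], [[0, 0, 0], [0, 0, 0], 3.5], [[0, 0, 0], [0, 0, 0], 3.5], [[0, 0, 0], [0, 0, 0], 3.5]], "grip_force": 30}}

```text
time: 4.97
ee_pos: [0.4416, 0.1356, 0.0087]
eef_rot: [0.943, 0.333, -0.0, -0.0]
ft_force: [-1.4, 1.4, 0.9]
width: 0.0437
```

```bash
python3 mv.py .442 .1355 .15 -50.8
```

```text
t 4.97 pos [441.6 135.6   8.7] head -51.04 q7 -1.17 w 43.7 F [-1.4  1.4  0.9]
shift cm [  0.02   0.02 -14.13] turn [-0.     0.    -0.004]
```

```bash
python3 mv.py .489 .352 .15 -34.2
```

```text
t 4.97 pos [441.6 135.6   8.7] head -51.04 q7 -1.17 w 43.7 F [-1.4  1.4  0.9]
shift cm [ 17.29 -13.85 -14.13] turn [-0.     0.    -0.294]
```

Call:
{"op": "play_rows", "data": {"moves": [[[0, 0, -3], [0, 0, 0], 3.5], [[0, 0, -8], [0, 0, 0], 3.5], [[0, 0, -14.1], [0, 0, 0], 3.5], [[4, -3, -14.1], [0, 0, -0.1], 3.5], [[8, -6.5, -14.1], [0, 0, -0.2], 3.5], [[12, -10, -14.1], [0, 0, -0.294], 3.5], [[16, -12.5, -14.1], [0, 0, -0.294], 3.5], [[17.3, -13.85, -14.1], [0, 0, -0.294], 3.5]]}}

```text
time: 5.98
ee_pos: [0.4885, 0.3541, 0.148]
eef_rot: [0.883, 0.469, -0.001, 0.0]
ft_force: [-0.6, 0.1, -6.4]
width: 0.0438
```

Call:
{"op": "play_rows", "data": {"moves": [[[0, 0, 0], [0, 0, 0], 3.5], [[0, 0, 0], [0, 0, 0], 3.5], [[0, 0, 0], [0, 0, 0], 3.5]]}}

```text
time: 6.35
ee_pos: [0.4895, 0.3504, 0.1498]
eef_rot: [0.884, 0.467, -0.0, 0.0]
ft_force: [-0.0, 0.6, -7.0]
width: 0.0439
```

```bash
python3 mv.py .489 .352 .15 -34.2; python3 - <<'E'
from h import *
import pickle
P={}
for n in('top','scene'):
    p=camera(n); s=read_state(); P[n]=p
    r=masks_of(p,'coupler_a'); print(n,[(round(d['conf'],2),np.round(d['at']).tolist(),int(d['region'].sum())) for d in r])
    print(np.round(proj(p,s['ee_pos']),1)); cv2.imwrite(f'pics/a3_{n}.png',cv2.resize(p['frame'],(800,600))[:,:,::-1])
pickle.dump((P,s),open('a3.pkl','wb'))
E
```

```text
t 6.35 pos [489.5 350.4 149.8] head -34.3 q7 -1.21 w 43.9 F [-0.   0.6 -7. ]
shift cm [ 0.11 -0.13 -0.02] turn [ 0.     0.    -0.002]
top [(0.94, [117.0, 205.0], 513), (0.9, [388.0, 238.0], 863), (0.72, [294.0, 216.0], 623), (0.52, [171.0, 168.0], 413)]
[[108.6 200.8]]
scene [(0.89, [410.0, 142.0], 514), (0.81, [261.0, 226.0], 728), (0.6, [164.0, 244.0], 1158)]
[[419.1 143.1]]
```

View pics/a3_scene.png

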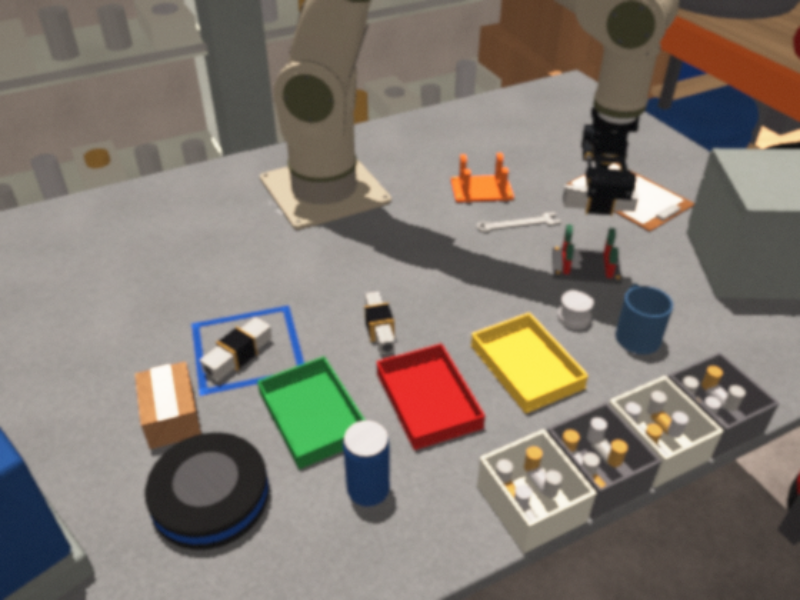

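View pics/a3_top.png

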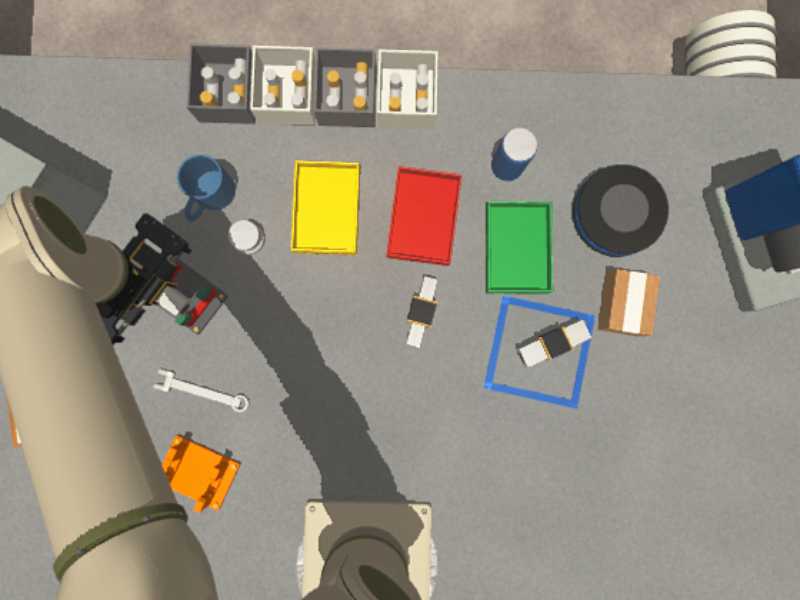

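```bash
python3 - <<'E'
from h import *
import pickle
P,s=pickle.load(open('a3.pkl','rb')); e=s['ee_pos']
a=np.deg2rad(55.7)
for n,(c,r,w,h) in {'scene':(360,90,120,120),'top':(60,150,120,120)}.items():
    p=P[n]; m=(render(p,COUP,e[0],e[1],a,e[2]-.0087)); g=render(p,GAUGE,.4895,.352,a)
    S=6
    f=cv2.resize(p['frame'][r:r+h,c:c+w],None,fx=S,fy=S,interpolation=cv2.INTER_CUBIC)
    for mm,col in((m,(255,0,255)),(g,(0,255,255))):
        q=cv2.resize(mm[r:r+h,c:c+w],None,fx=S,fy=S,interpolation=cv2.INTER_LINEAR)
        cv2.drawContours(f,cv2.findContours((q>.5).astype(np.uint8),1,2)[0],-1,col,1)
    cv2.imwrite(f'pics/a3z_{n}.png',f[:600,:,::-1])
E
```

```text
(no output)
```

View pics/a3z_scene.png

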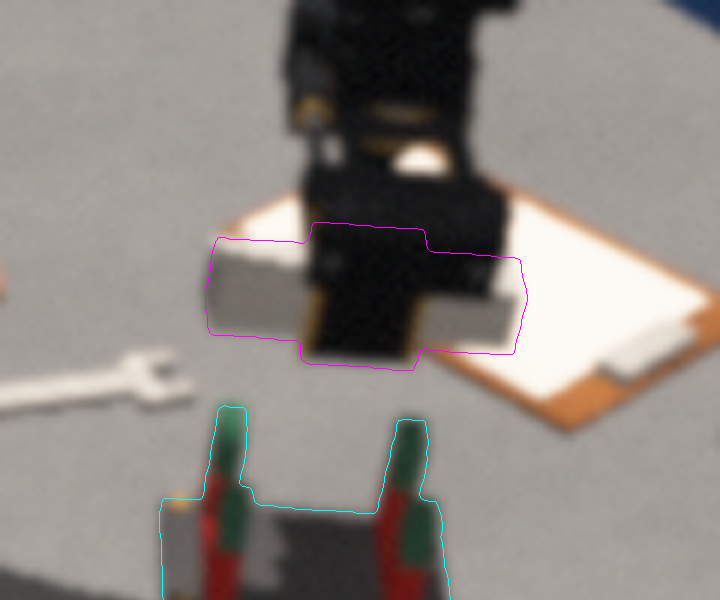

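View pics/a3z_top.png

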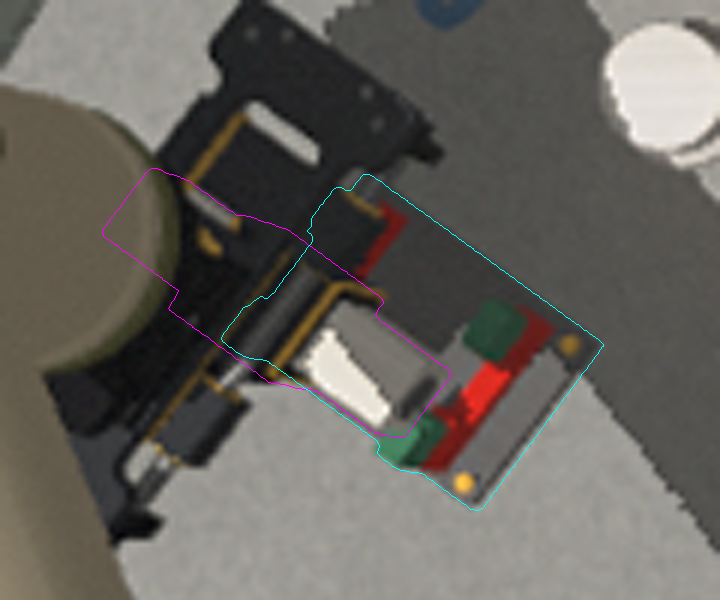

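Call:
{"op": "play_rows", "data": {"moves": [[[0.1, -0.13, 2], [0, 0, 0], 3.5], [[0.1, -0.13, 5], [0, 0, 0], 3.5], [[0.1, -0.13, 6.5], [0, 0, 0], 3.5], [[0.1, -0.13, 7.2], [0, 0, 0], 3.5], [[0.1, -0.13, 7.2], [0, 0, 0], 3.5], [[0.1, -0.13, 7.2], [0, 0, 0], 3.5]]}}

```text
time: 7.3
ee_pos: [0.4893, 0.3538, 0.0788]
eef_rot: [0.884, 0.468, 0.001, -0.0]
ft_force: [0.9, 0.7, -6.0]
width: 0.0438
```

```bash
cat > zoom.py <<'E'
import sys
from h import *
def zoom(tag,e,gx=.489,gy=.352,ga=55.8,crops={'scene':(350,110,120,100),'top':(60,150,120,100)},off=.0087,w=31,models=True):
    C=[COUP[0]]+[b*[1,w/31,1] for b in COUP[1:]]
    for n,(c,r,ww,h) in crops.items():
        p=camera(n); m=render(p,C,e[0],e[1],np.deg2rad(e[3]),e[2]-off); g=render(p,GAUGE,gx,gy,np.deg2rad(ga)); S=6
        f=cv2.resize(p['frame'][r:r+h,c:c+ww],None,fx=S,fy=S,interpolation=cv2.INTER_CUBIC)
        for mm,col in((m,(255,0,255)),(g,(0,255,255))):
            q=cv2.resize(mm[r:r+h,c:c+ww],None,fx=S,fy=S,interpolation=cv2.INTER_LINEAR)
            if models: cv2.drawContours(f,cv2.findContours((q>.5).astype(np.uint8),1,2)[0],-1,col,1)
        cv2.imwrite(f'pics/{tag}_{n}.png',f[:600,:,::-1])
if __name__=='__main__':
    s=read_state(); zoom(sys.argv[1],list(s['ee_pos'])+[55.8],w=float(sys.argv[2]))
E
python3 mv.py .489 .352 .06 -34.2; python3 zoom.py a4 28
```

```text
t 7.3 pos [489.3 353.8  78.8] head -34.21 q7 -1.2 w 43.8 F [ 0.9  0.7 -6. ]
shift cm [-0.17  0.08  1.88] turn [ 0.    -0.002 -0.   ]
```

View pics/a4_scene.png

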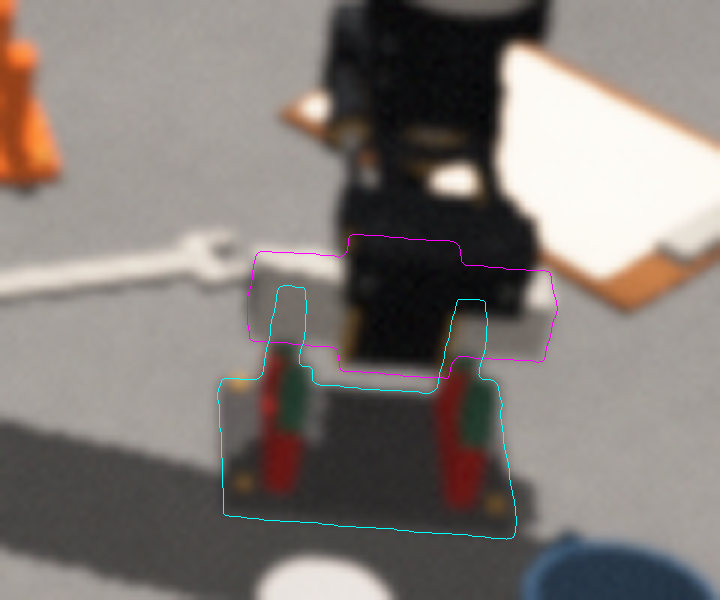

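View pics/a4_top.png

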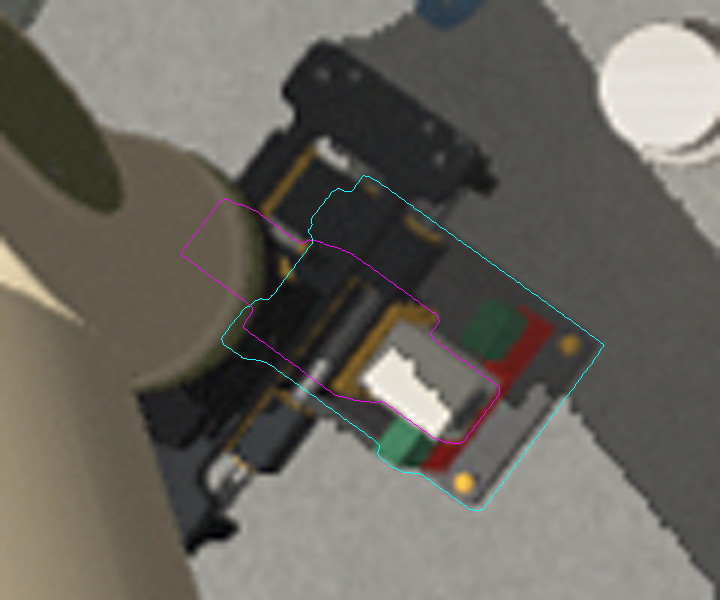

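Call:
{"op": "play_rows", "data": {"moves": [[[-0.1, 0.05, 0.3], [0, 0, 0], 3.5], [[-0.1, 0.05, 0.6], [0, 0, 0], 3.5], [[-0.1, 0.05, 0.8], [0, 0, 0], 3.5], [[-0.1, 0.05, 1.0], [0, 0, 0], 3.5], [[-0.1, 0.05, 1.2], [0, 0, 0], 3.5], [[-0.1, 0.05, 1.2], [0, 0, 0], 3.5]]}}

```text
time: 8.15
ee_pos: [0.4885, 0.3522, 0.0655]
eef_rot: [0.884, 0.468, -0.0, 0.0]
ft_force: [0.1, -0.5, -5.8]
width: 0.0434
```

```bash
python3 mv.py .489 .352 .06 -34.2
```

```text
t 8.15 pos [488.5 352.2  65.5] head -34.21 q7 -1.19 w 43.4 F [ 0.1 -0.5 -5.8]
shift cm [0.01 0.05 0.55] turn [-0.  0. -0.]
```

Call:
{"op": "play_rows", "data": {"moves": [[[0, 0, 0.4], [0, 0, 0], 3.5], [[0, 0, 0.8], [0, 0, 0], 3.5], [[0, 0, 1.2], [0, 0, 0], 3.5], [[0, 0, 1.6], [0, 0, 0], 3.5], [[0, 0, 1.8], [0, 0, 0], 3.5], [[0, 0, 1.8], [0, 0, 0], 3.5]]}}

```text
time: 8.9
ee_pos: [0.4885, 0.3522, 0.0475]
eef_rot: [0.884, 0.468, -0.0, 0.0]
ft_force: [0.0, 0.2, -5.6]
width: 0.0443
```

Call:
{"op": "play_rows", "data": {"moves": [[[0, 0, 0.15], [0, 0, 0], 3.5], [[0, 0, 0.3], [0, 0, 0], 3.5], [[0, 0, 0.3], [0, 0, 0], 3.5]]}}

```text
time: 9.28
ee_pos: [0.4888, 0.3525, 0.0457]
eef_rot: [0.884, 0.468, 0.0, -0.0]
ft_force: [-4.1, -1.7, 3.6]
width: 0.0441
```

```bash
python3 mv.py .489 .352 .06 -34.2
```

```text
t 9.28 pos [488.8 352.5  45.7] head -34.21 q7 -1.19 w 44.1 F [-4.1 -1.7  3.6]
shift cm [-0.02  0.04 -1.43] turn [-0.    -0.001 -0.   ]
```

Call:
{"op": "play_rows", "data": {"moves": [[[0, 0, 0], [0, 0, 0], 3.5], [[0, 0, -0.2], [0, 0, 0], 3.5], [[0, 0.15, -0.2], [0, 0, 0], 3.5], [[0, 0.3, -0.2], [0, 0, 0], 3.5], [[0, 0.3, -0.2], [0, 0, 0], 3.5], [[0, 0.3, -0.2], [0, 0, 0], 3.5]]}}

```text
time: 10.02
ee_pos: [0.4896, 0.3518, 0.0464]
eef_rot: [0.884, 0.468, -0.001, -0.001]
ft_force: [-5.5, 2.4, -2.9]
width: 0.0437
```

```bash
python3 mv.py .489 .352 .0457 -34.2
```

```text
t 10.03 pos [489.6 351.8  46.4] head -34.15 q7 -1.18 w 43.7 F [-5.5  2.4 -2.9]
shift cm [-0.01 -0.06  0.07] turn [-0.002  0.001  0.001]
```

Call:
{"op": "play_rows", "data": {"moves": [[[0, -0.2, 0], [0, 0, 0], 3.5], [[0, -0.4, 0], [0, 0, 0], 3.5], [[0, -0.6, 0], [0, 0, 0], 3.5], [[0, -0.6, 0], [0, 0, 0], 3.5], [[0, -0.6, 0], [0, 0, 0], 3.5]]}}

```text
time: 10.65
ee_pos: [0.4877, 0.3526, 0.0467]
eef_rot: [0.884, 0.467, 0.001, 0.001]
ft_force: [5.7, -1.5, -8.0]
width: 0.0436
```

```bash
python3 mv.py .489 .352 .0457 -34.2
```

```text
t 10.65 pos [487.7 352.6  46.7] head -34.32 q7 -1.19 w 43.6 F [ 5.7 -1.5 -8. ]
shift cm [0.02 0.14 0.1 ] turn [ 0.002 -0.    -0.002]
```

Call:
{"op": "play_rows", "data": {"moves": [[[0, 0.15, 0], [0, 0, 0], 3.5], [[0, 0.3, 0], [0, 0, 0], 3.5], [[0, 0.3, 0.1], [0, 0, 0], 3.5], [[0, 0.3, 0.25], [0, 0, 0], 3.5], [[0, 0.3, 0.35], [0, 0, 0], 3.5], [[0, 0.3, 0.35], [0, 0, 0], 3.5], [[0, 0.3, 0.35], [0, 0, 0], 3.5], [[0, 0.3, 0.35], [0, 0, 0], 3.5]]}}

```text
time: 11.65
ee_pos: [0.4886, 0.3526, 0.0455]
eef_rot: [0.884, 0.468, 0.0, -0.001]
ft_force: [-8.6, -5.7, 17.8]
width: 0.0439
```

```bash
python3 mv.py .489 .352 .15 -34.2;  python3 zoom.py a5 31
```

```text
t 11.65 pos [488.6 352.6  45.5] head -34.2 q7 -1.19 w 43.9 F [-8.6 -5.7 17.8]
shift cm [ -0.02   0.05 -10.45] turn [-0.001 -0.001 -0.   ]
```

View pics/a5_scene.png

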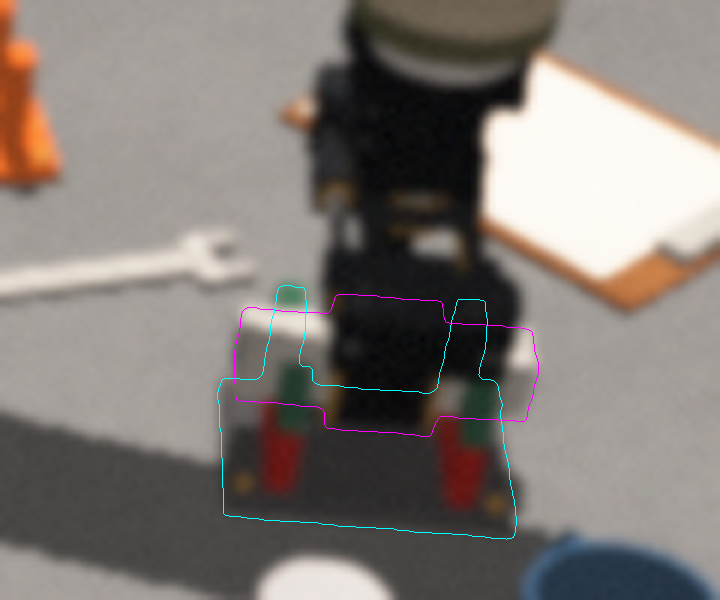

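View pics/a5_top.png

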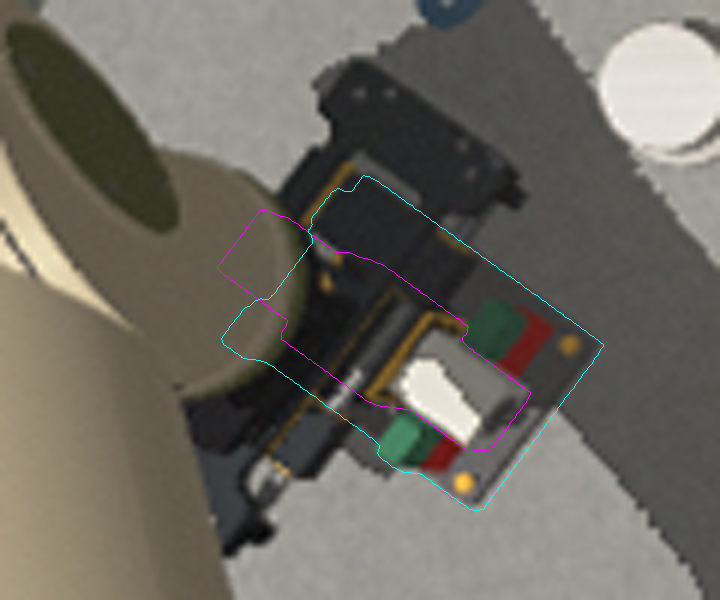

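The shanks' undersides sit on the green/red border of both plates (scene crop about (290,400) and (470,420)), so this coupler stops at the step. It was free to move only about 1 mm each way sideways, so it is the good one and goes in the green tray.

Call:
{"op": "play_rows", "data": {"moves": [[[0, 0, -0.5], [0, 0, 0], 3.5], [[0, 0, -1.5], [0, 0, 0], 3.5], [[0, 0, -3], [0, 0, 0], 3.5], [[0, 0, -6], [0, 0, 0], 3.5], [[0, 0, -9], [0, 0, 0], 3.5], [[0, 0, -10.7], [0, 0, 0], 3.5], [[0, 0, -10.7], [0, 0, 0], 3.5]]}}

```text
time: 12.62
ee_pos: [0.4892, 0.3528, 0.1515]
eef_rot: [0.884, 0.468, 0.001, -0.0]
ft_force: [0.3, 0.7, -6.7]
width: 0.0436
```

```bash
python3 mv.py .593 -.272 .15 -89.5
```

```text
t 12.62 pos [489.2 352.8 151.5] head -34.2 q7 -1.21 w 43.6 F [ 0.3  0.7 -6.7]
shift cm [-45.84  43.7    0.06] turn [-0.001 -0.003  0.965]
```

Call:
{"op": "play_rows", "data": {"moves": [[[-2, 2, 0], [0, 0, 0.04], 3.5], [[-5, 5, 0], [0, 0, 0.1], 3.5], [[-8.5, 8.2, 0], [0, 0, 0.18], 3.5], [[-12, 11.5, 0], [0, 0, 0.26], 3.5], [[-15.5, 15, 0], [0, 0, 0.34], 3.5], [[-19, 18.2, 0], [0, 0, 0.42], 3.5], [[-22.5, 21.5, 0], [0, 0, 0.5], 3.5], [[-26, 25, 0], [0, 0, 0.58], 3.5]]}}

```text
time: 13.62
ee_pos: [0.5482, -0.0056, 0.1491]
eef_rot: [0.981, 0.194, -0.001, -0.0]
ft_force: [0.3, 0.4, -5.8]
width: 0.0435
```

```bash
python3 mv.py .593 -.272 .15 -89.5
```

```text
t 13.62 pos [548.2  -5.6 149.1] head -67.65 q7 -1.13 w 43.5 F [ 0.3  0.4 -5.8]
shift cm [-5.99 26.34 -0.1 ] turn [-0.     0.002  0.381]
```

Call:
{"op": "play_rows", "data": {"moves": [[[-1.1, 4.5, 0], [0, 0, 0.08], 3.5], [[-2.1, 9, 0], [0, 0, 0.15], 3.5], [[-3.2, 13.5, 0], [0, 0, 0.22], 3.5], [[-4.3, 18, 0], [0, 0, 0.29], 3.5], [[-5.3, 22.2, 0], [0, 0, 0.35], 3.5], [[-6, 25.3, 0], [0, 0, 0.383], 3.5], [[-6.3, 26.5, 0], [0, 0, 0.383], 3.5], [[-6.3, 26.5, 0], [0, 0, 0.383], 3.5]]}}

```text
time: 14.62
ee_pos: [0.5917, -0.2729, 0.1492]
eef_rot: [1.0, 0.005, -0.001, -0.0]
ft_force: [-0.1, 0.6, -6.4]
width: 0.0438
```

```bash
python3 mv.py .593 -.272 .0135 -89.5
```

```text
t 14.62 pos [ 591.7 -272.9  149.2] head -89.47 q7 -0.95 w 43.8 F [-0.1  0.6 -6.4]
shift cm [ 0.15 -0.08 13.57] turn [-0.     0.002  0.001]
```

Call:
{"op": "play_rows", "data": {"moves": [[[0.1, 0, 3], [0, 0, 0], 3.5], [[0.1, 0, 6.5], [0, 0, 0], 3.5], [[0.1, 0, 9.5], [0, 0, 0], 3.5], [[0.1, 0, 11.8], [0, 0, 0], 3.5], [[0.1, 0, 13], [0, 0, 0], 3.5], [[0.1, 0, 13.4], [0, 0, 0], 3.5], [[0.1, 0, 13.6], [0, 0, 0], 3.5], [[0.1, 0, 13.7], [0, 0, 0], 3.5]]}}

```text
time: 15.62
ee_pos: [0.5942, -0.2723, 0.0139]
eef_rot: [1.0, 0.005, 0.001, 0.0]
ft_force: [0.3, 0.4, -5.1]
width: 0.0437
```

```bash
python3 mv.py .593 -.272 .0125 -89.5
```

```text
t 15.62 pos [ 594.2 -272.3   13.9] head -89.37 q7 -0.89 w 43.7 F [ 0.3  0.4 -5.1]
shift cm [-0.12 -0.03  0.14] turn [ 0.    -0.001  0.002]
```

Call:
{"op": "play_rows", "data": {"moves": [[[0, 0, 0.15], [0, 0, 0], 3.5], [[0, 0, 0.2], [0, 0, 0], 3.5], [[0, 0, 0.2], [0, 0, 0], 3.5]]}}

```text
time: 16.0
ee_pos: [0.5942, -0.2723, 0.0128]
eef_rot: [1.0, 0.005, 0.001, -0.0]
ft_force: [-4.4, 2.5, 6.8]
width: 0.0432
```

```bash
python3 mv.py .593 -.272 .0125 -89.5
```

```text
t 16.0 pos [ 594.2 -272.3   12.8] head -89.39 q7 -0.89 w 43.2 F [-4.4  2.5  6.8]
shift cm [-0.12 -0.04  0.03] turn [-0.    -0.001  0.002]
```

Contact with the tray floor at the expected height. Opening to 6.2 cm, which keeps the fingers inside the tray walls.

Call:
{"op": "play_rows", "data": {"moves": [[[0, 0, -0.1], [0, 0, 0], 5], [[0, 0, -0.1], [0, 0, 0], 6.2], [[0, 0, -0.1], [0, 0, 0], 6.2], [[0, 0, -0.1], [0, 0, 0], 6.2]]}}

```text
time: 16.5
ee_pos: [0.5937, -0.2722, 0.0121]
eef_rot: [1.0, 0.005, 0.0, 0.0]
ft_force: [-0.1, -0.1, -0.6]
width: 0.0613
```

Call:
{"op": "play_rows", "data": {"moves": [[[0, 0, -1.5], [0, 0, 0], 6.2], [[0, 0, -4], [0, 0, 0], 6.2], [[0, 0, -8], [0, 0, 0], 8.7], [[0, 0, -12], [0, 0, 0], 8.7], [[0, 0, -13], [0, 0, 0], 8.7], [[0, 0, -13], [0, 0, 0], 8.7]]}}

```text
time: 17.25
ee_pos: [0.594, -0.2723, 0.143]
eef_rot: [1.0, 0.005, 0.001, 0.0]
ft_force: [-0.1, 0.0, 0.2]
width: 0.0856
```

```bash
python3 mv.py .467 -.0915 .15 -104.4; python3 - <<'E'
from h import *
p=camera('scene'); cv2.imwrite('pics/a6.png',cv2.resize(p['frame'],(800,600))[:,:,::-1])
p=camera('top'); cv2.imwrite('pics/a6t.png',cv2.resize(p['frame'],(800,600))[:,:,::-1])
E
```

```text
t 17.25 pos [ 594.  -272.3  143. ] head -89.38 q7 -0.95 w 85.6 F [-0.1  0.   0.2]
shift cm [-12.5  -18.22  -0.72] turn [-0.    -0.001  0.262]
```

View pics/a6.png

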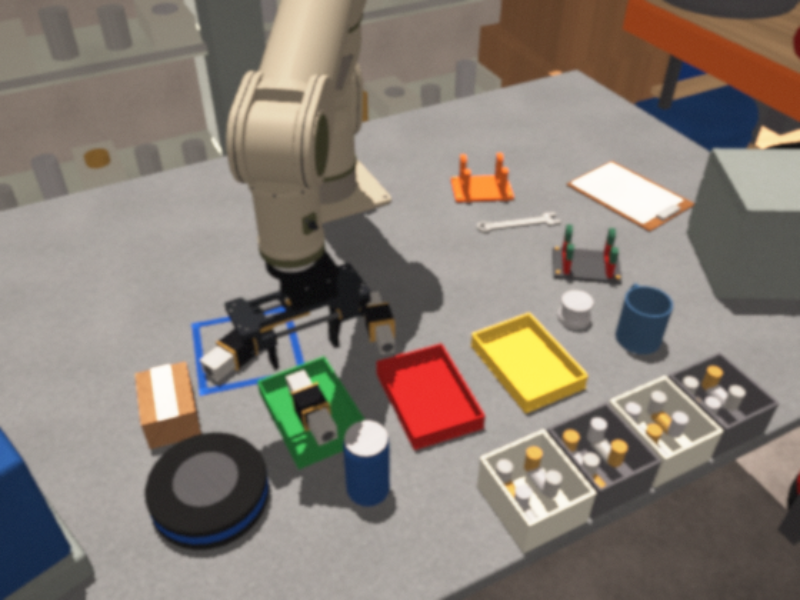

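View pics/a6t.png

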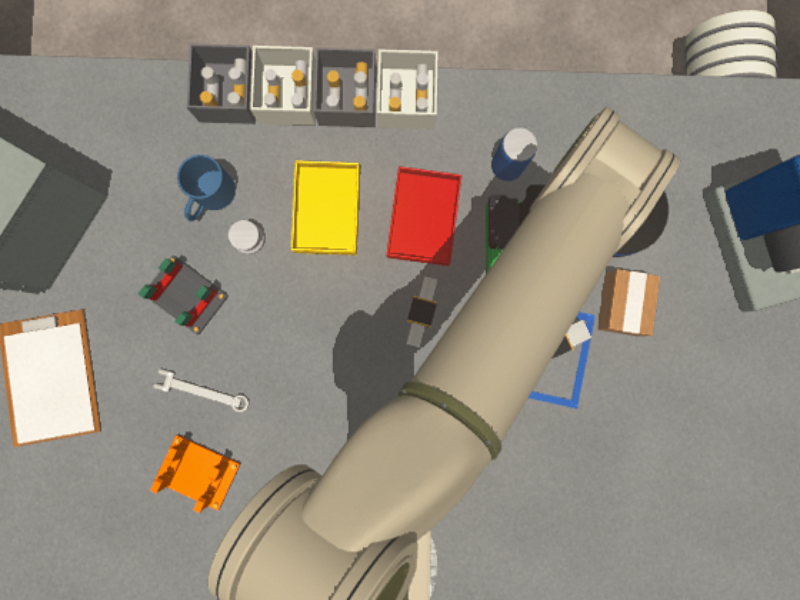

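The first coupler lies flat in the green tray (scene (310,405)) and nothing else has moved. Now the second one, at scene (380,325).

Call:
{"op": "play_rows", "data": {"moves": [[[-2, -3, 0], [0, 0, 0.05], 8.7], [[-4.5, -6.5, 0], [0, 0, 0.1], 8.7], [[-7, -10, 0], [0, 0, 0.16], 8.7], [[-9.5, -13.8, 0], [0, 0, 0.22], 8.7], [[-11.5, -17, 0], [0, 0, 0.262], 8.7], [[-12.5, -18.2, 0], [0, 0, 0.262], 8.7], [[-12.5, -18.2, 0], [0, 0, 0.262], 8.7], [[-12.5, -18.2, 0], [0, 0, 0.262], 8.7]]}}

```text
time: 18.35
ee_pos: [0.4668, -0.0921, 0.1419]
eef_rot: [0.992, -0.125, -0.0, 0.0]
ft_force: [-0.0, 0.0, 0.5]
width: 0.0872
```

```bash
python3 mv.py .467 -.0915 .0087 -104.4
```

```text
t 18.35 pos [466.8 -92.1 141.9] head -104.41 q7 -1.67 w 87.2 F [-0.   0.   0.5]
shift cm [ 0.   -0.07 13.32] turn [ 0.001  0.    -0.   ]
```

Call:
{"op": "play_rows", "data": {"moves": [[[0, 0, 3], [0, 0, 0], 8.7], [[0, 0, 6.5], [0, 0, 0], 8.7], [[0, 0, 9.5], [0, 0, 0], 8.7], [[0, 0, 12], [0, 0, 0], 8.7], [[0, 0, 13.1], [0, 0, 0], 8.7], [[0, 0, 13.3], [0, 0, 0], 8.7], [[0, 0, 13.3], [0, 0, 0], 8.7]]}}

```text
time: 19.23
ee_pos: [0.4673, -0.0918, 0.0098]
eef_rot: [0.992, -0.125, 0.0, -0.0]
ft_force: [-0.3, -0.8, -0.8]
width: 0.0871
```

```bash
python3 mv.py .467 -.0915 .0087 -104.4; python3 - <<'E'
from h import *
p=camera('scene'); cv2.imwrite('pics/b1.png',cv2.resize(p['frame'][130:290,170:370],(800,640))[:600,:,::-1])
E
```

```text
t 19.23 pos [467.3 -91.8   9.8] head -104.42 q7 -1.47 w 87.1 F [-0.3 -0.8 -0.8]
shift cm [-0.04 -0.03  0.11] turn [-0.    -0.001 -0.   ]
```

View pics/b1.png

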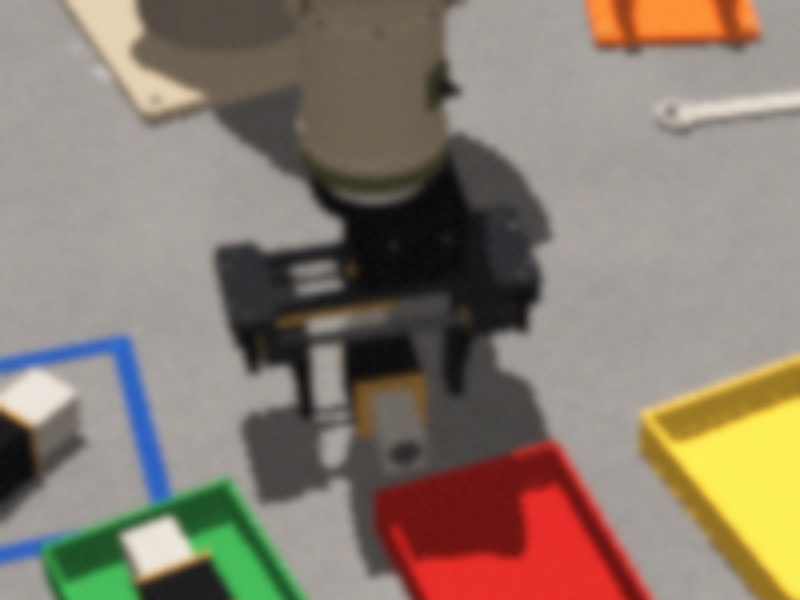

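The fingers straddle the block centrally. Closing and lifting.

Call:
{"op": "play_rows", "data": {"moves": [[[0, 0, 0.1], [0, 0, 0], 3.5], [[0, 0, 0.1], [0, 0, 0], 3.5], [[0, 0, 0.1], [0, 0, 0], 3.5], [[0, 0, 0.1], [0, 0, 0], 3.5], [[0, 0, 0.1], [0, 0, 0], 3.5], [[0, 0, 0.1], [0, 0, 0], 3.5]], "grip_force": 30}}

```text
time: 20.02
ee_pos: [0.4669, -0.0913, 0.0082]
eef_rot: [0.992, -0.125, 0.0, -0.0]
ft_force: [1.0, 0.8, 0.4]
width: 0.0438
```

Call:
{"op": "play_rows", "data": {"moves": [[[0, 0, -3], [0, 0, 0], 3.5], [[0, 0, -8], [0, 0, 0], 3.5], [[0, 0, -13], [0, 0, 0], 3.5], [[0, 0, -14], [0, 0, 0], 3.5], [[0, 0, -14], [0, 0, 0], 3.5]]}}

```text
time: 20.65
ee_pos: [0.4665, -0.0912, 0.1477]
eef_rot: [0.992, -0.125, -0.0, -0.0]
ft_force: [0.2, 0.3, -4.1]
width: 0.0436
```

```bash
python3 mv.py .489 .352 .15 -34.2
```

```text
t 20.65 pos [466.5 -91.2 147.7] head -104.36 q7 -1.67 w 43.6 F [ 0.2  0.3 -4.1]
shift cm [ -8.81 -43.49  -0.2 ] turn [-1.000e-03 -0.000e+00 -1.225e+00]
```

Call:
{"op": "play_rows", "data": {"moves": [[[-0.5, -2.5, 0], [0, 0, -0.07], 3.5], [[-1.4, -7, 0], [0, 0, -0.2], 3.5], [[-2.3, -11.5, 0], [0, 0, -0.33], 3.5], [[-3.2, -16, 0], [0, 0, -0.46], 3.5], [[-4.2, -20.5, 0], [0, 0, -0.59], 3.5], [[-5.1, -25, 0], [0, 0, -0.72], 3.5], [[-6, -29.5, 0], [0, 0, -0.85], 3.5], [[-6.9, -34, 0], [0, 0, -0.98], 3.5]]}}

```text
time: 21.65
ee_pos: [0.4827, 0.2569, 0.1457]
eef_rot: [0.933, 0.359, -0.002, 0.0]
ft_force: [0.6, -0.2, -3.7]
width: 0.0441
```

Call:
{"op": "play_rows", "data": {"moves": [[[0, 0, 0], [0, 0, -0.1], 3.5], [[0, 0, 0], [0, 0, -0.2], 3.5], [[0, 0, 0], [0, 0, -0.245], 3.5], [[0, 0, 0], [0, 0, -0.245], 3.5]]}}

```text
time: 22.15
ee_pos: [0.483, 0.2552, 0.1461]
eef_rot: [0.883, 0.469, -0.002, 0.0]
ft_force: [0.1, -0.5, -3.2]
width: 0.0439
```

```bash
python3 mv.py .489 .352 .15 -34.2
```

```text
t 22.15 pos [483.  255.2 146.1] head -34.12 q7 -1.07 w 43.9 F [ 0.1 -0.5 -3.2]
shift cm [ 8.35 -4.94 -0.41] turn [-0.001  0.003  0.001]
```

Call:
{"op": "play_rows", "data": {"moves": [[[3, -1.8, 0], [0, 0.003, 0], 3.5], [[6, -3.6, 0], [0, 0.003, 0], 3.5], [[8.3, -4.95, 0], [0, 0.003, 0], 3.5], [[8.3, -4.95, 0], [0, 0.003, 0], 3.5], [[8.3, -4.95, 2], [0, 0.003, 0], 3.5], [[8.3, -4.95, 4.5], [0, 0.003, 0], 3.5], [[8.3, -4.95, 6.5], [0, 0.003, 0], 3.5], [[8.3, -4.95, 6.5], [0, 0.003, 0], 3.5]]}}

```text
time: 23.15
ee_pos: [0.4889, 0.3498, 0.081]
eef_rot: [0.884, 0.467, -0.001, -0.0]
ft_force: [0.9, 0.3, -3.5]
width: 0.0438
```

```bash
python3 mv.py .4888 .3523 .065 -34.2; python3 zoom.py b2 25
```

```text
t 23.15 pos [488.9 349.8  81. ] head -34.26 q7 -1.16 w 43.8 F [ 0.9  0.3 -3.5]
shift cm [ 0.2  -0.14  1.6 ] turn [-0.001  0.001 -0.001]
```

View pics/b2_top.png

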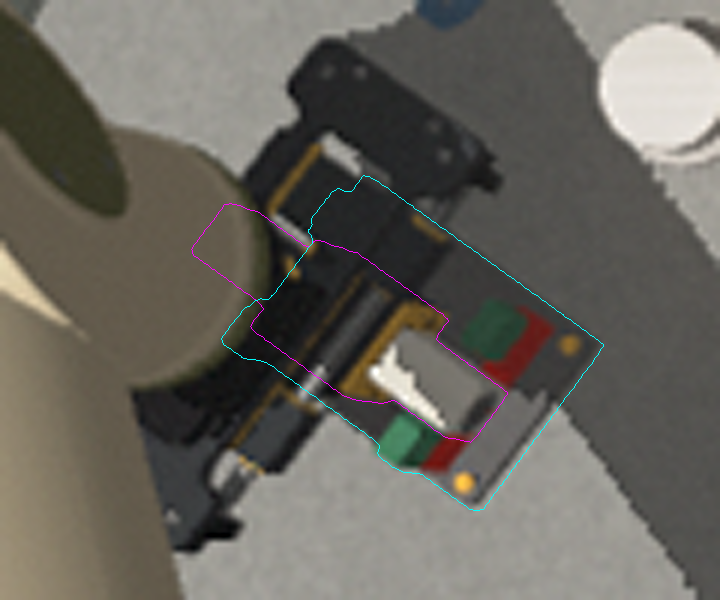

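View pics/b2_scene.png

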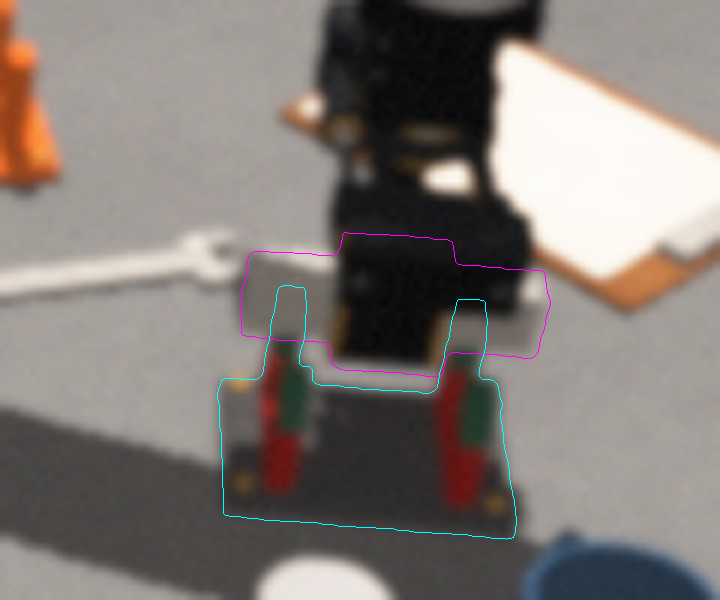

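Call:
{"op": "play_rows", "data": {"moves": [[[0.15, -0.1, 0.3], [0, 0, 0], 3.5], [[0.15, -0.1, 0.6], [0, 0, 0], 3.5], [[0.15, -0.1, 0.9], [0, 0, 0], 3.5], [[0.15, -0.1, 1.2], [0, 0, 0], 3.5], [[0.15, -0.1, 1.5], [0, 0, 0], 3.5], [[0.15, -0.1, 1.5], [0, 0, 0], 3.5]]}}

```text
time: 24.0
ee_pos: [0.49, 0.3531, 0.0679]
eef_rot: [0.884, 0.468, 0.001, -0.001]
ft_force: [0.3, 0.4, -4.5]
width: 0.0436
```

```bash
python3 mv.py .4888 .3523 .05 -34.2
```

```text
t 24.0 pos [490.  353.1  67.9] head -34.21 q7 -1.15 w 43.6 F [ 0.3  0.4 -4.5]
shift cm [-0.14 -0.05  1.79] turn [-0.    -0.003 -0.   ]
```

Call:
{"op": "play_rows", "data": {"moves": [[[-0.05, -0.05, 0.4], [0, 0, 0], 3.5], [[-0.05, -0.05, 0.8], [0, 0, 0], 3.5], [[-0.05, -0.05, 1.2], [0, 0, 0], 3.5], [[-0.05, -0.05, 1.6], [0, 0, 0], 3.5], [[-0.05, -0.05, 1.8], [0, 0, 0], 3.5], [[-0.05, -0.05, 1.8], [0, 0, 0], 3.5]]}}

```text
time: 24.75
ee_pos: [0.4895, 0.3531, 0.05]
eef_rot: [0.884, 0.468, 0.001, -0.001]
ft_force: [-0.4, 0.4, -4.8]
width: 0.0441
```

```bash
python3 mv.py .4888 .3523 .05 -34.2
```

```text
t 24.75 pos [489.5 353.1  50. ] head -34.2 q7 -1.14 w 44.1 F [-0.4  0.4 -4.8]
shift cm [-0.11 -0.01  0.  ] turn [-0.    -0.003 -0.   ]
```

Call:
{"op": "play_rows", "data": {"moves": [[[0, 0, 0.2], [0, 0, 0], 3.5], [[0, 0, 0.4], [0, 0, 0], 3.5], [[0, 0, 0.6], [0, 0, 0], 3.5], [[0, 0, 0.7], [0, 0, 0], 3.5], [[0, 0, 0.7], [0, 0, 0], 3.5]]}}

```text
time: 25.38
ee_pos: [0.4895, 0.3531, 0.0431]
eef_rot: [0.884, 0.468, 0.001, -0.001]
ft_force: [0.8, 0.1, -3.6]
width: 0.0438
```

```bash
python3 mv.py .4888 .3523 .05 -34.2
```

```text
t 25.38 pos [489.5 353.1  43.1] head -34.21 q7 -1.14 w 43.8 F [ 0.8  0.1 -3.6]
shift cm [-0.11 -0.01 -0.69] turn [-0.    -0.003 -0.   ]
```

It went past the step without any force, so it looks too small. Continuing down to the slot floor.

Call:
{"op": "play_rows", "data": {"moves": [[[0, 0, 0.4], [0, 0, 0], 3.5], [[0, 0, 0.8], [0, 0, 0], 3.5], [[0, 0, 1.2], [0, 0, 0], 3.5], [[0, 0, 1.5], [0, 0, 0], 3.5], [[0, 0, 1.8], [0, 0, 0], 3.5], [[0, 0, 1.8], [0, 0, 0], 3.5]]}}

```text
time: 26.12
ee_pos: [0.4894, 0.3531, 0.0249]
eef_rot: [0.884, 0.468, 0.001, -0.001]
ft_force: [0.4, -0.4, -3.6]
width: 0.0439
```

Call:
{"op": "play_rows", "data": {"moves": [[[0, 0, 0.1], [0, 0, 0], 3.5], [[0, 0, 0.2], [0, 0, 0], 3.5], [[0, 0, 0.3], [0, 0, 0], 3.5], [[0, 0, 0.3], [0, 0, 0], 3.5], [[0, 0, 0.3], [0, 0, 0], 3.5]]}}

```text
time: 26.75
ee_pos: [0.4897, 0.3534, 0.0232]
eef_rot: [0.884, 0.468, 0.001, -0.001]
ft_force: [-3.6, -2.8, 8.0]
width: 0.0438
```

```bash
python3 mv.py .4888 .3523 .15 -34.2;  python3 zoom.py b3 25
```

```text
t 26.75 pos [489.7 353.4  23.2] head -34.21 q7 -1.13 w 43.8 F [-3.6 -2.8  8. ]
shift cm [ -0.09  -0.02 -12.68] turn [-0.    -0.004 -0.   ]
```

View pics/b3_scene.png

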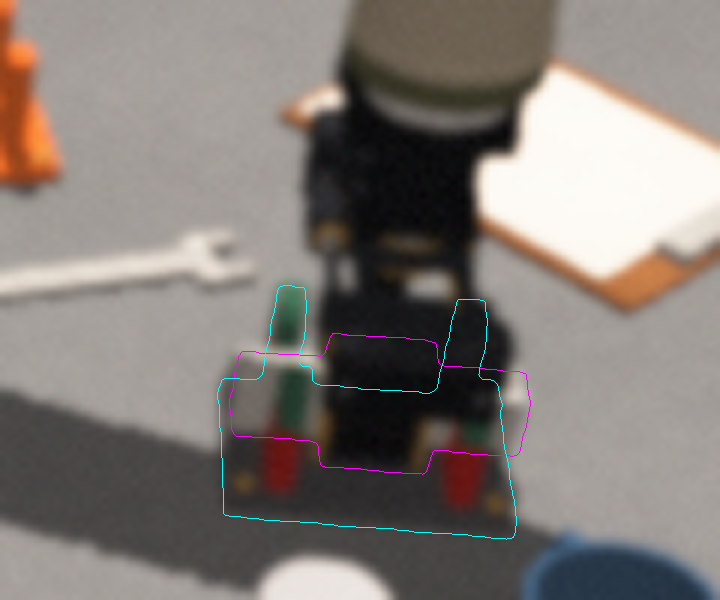

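It stopped on the slot floor (TCP 23.2 mm, underside about 15 mm), sunk into the no-go part: too small, so it goes in the red tray.

Call:
{"op": "play_rows", "data": {"moves": [[[0, 0, -0.5], [0, 0, 0], 3.5], [[0, 0, -1.5], [0, 0, 0], 3.5], [[0, 0, -3], [0, 0, 0], 3.5], [[0, 0, -5.5], [0, 0, 0], 3.5], [[0, 0, -8.5], [0, 0, 0], 3.5], [[0, 0, -11.5], [0, 0, 0], 3.5], [[0, 0, -12.8], [0, 0, 0], 3.5], [[0, 0, -12.8], [0, 0, 0], 3.5]]}}

```text
time: 27.85
ee_pos: [0.4896, 0.3532, 0.151]
eef_rot: [0.884, 0.468, 0.002, -0.001]
ft_force: [0.3, -0.5, -3.9]
width: 0.0441
```

```bash
python3 mv.py .648 -.092 .15 -96
```

```text
t 27.85 pos [489.6 353.2 151. ] head -34.2 q7 -1.18 w 44.1 F [ 0.3 -0.5 -3.9]
shift cm [-2.792e+01  3.812e+01 -3.000e-02] turn [-0.002 -0.004  1.079]
```

Call:
{"op": "play_rows", "data": {"moves": [[[-1.4, 1.9, 0], [0, 0, 0.05], 3.5], [[-3.9, 5.3, 0], [0, 0, 0.15], 3.5], [[-6.5, 8.9, 0], [0, 0, 0.25], 3.5], [[-9.1, 12.4, 0], [0, 0, 0.35], 3.5], [[-11.7, 16, 0], [0, 0, 0.45], 3.5], [[-14.3, 19.5, 0], [0, 0, 0.55], 3.5], [[-16.9, 23.1, 0], [0, 0, 0.65], 3.5], [[-19.5, 26.6, 0], [0, 0, 0.75], 3.5]]}}

```text
time: 28.85
ee_pos: [0.5995, 0.0374, 0.1492]
eef_rot: [0.994, 0.107, 0.001, -0.001]
ft_force: [0.8, -0.1, -4.3]
width: 0.0435
```

```bash
python3 mv.py .648 -.092 .15 -96
```

```text
t 28.85 pos [599.5  37.4 149.2] head -77.72 q7 -1.29 w 43.5 F [ 0.8 -0.1 -4.3]
shift cm [ 1.99 13.67 -0.1 ] turn [-0.002 -0.001  0.319]
```

Call:
{"op": "play_rows", "data": {"moves": [[[0.5, 4.2, 0], [-0.001, -0.002, 0.1], 3.5], [[1, 8.2, 0], [-0.001, -0.002, 0.2], 3.5], [[1.5, 12, 0], [-0.001, -0.002, 0.29], 3.5], [[1.7, 13.7, 0], [-0.001, -0.002, 0.325], 3.5], [[1.7, 14.1, 0], [-0.001, -0.002, 0.325], 3.5], [[1.7, 14.1, 0], [-0.001, -0.002, 0.325], 3.5], [[1.7, 14.1, 0], [-0.001, -0.002, 0.325], 3.5]]}}

```text
time: 29.72
ee_pos: [0.6475, -0.09, 0.1493]
eef_rot: [0.999, -0.05, -0.0, -0.001]
ft_force: [-0.3, 0.1, -4.2]
width: 0.0437
```

```bash
python3 mv.py .648 -.092 .0125 -96
```

```text
t 29.73 pos [647.5 -90.  149.3] head -95.68 q7 -1.34 w 43.7 F [-0.3  0.1 -4.2]
shift cm [ 0.08  0.22 13.68] turn [-0.002  0.001  0.006]
```

Call:
{"op": "play_rows", "data": {"moves": [[[0, 0.1, 3], [-0.001, 0, 0], 3.5], [[0, 0.1, 6.5], [-0.001, 0, 0], 3.5], [[0, 0.1, 9.5], [-0.001, 0, 0], 3.5], [[0, 0.1, 11.8], [-0.001, 0, 0], 3.5], [[0, 0.1, 13], [-0.001, 0, 0], 3.5], [[0, 0.1, 13.4], [-0.001, 0, 0], 3.5], [[0, 0.1, 13.6], [-0.001, 0, 0], 3.5], [[0, 0.1, 13.6], [-0.001, 0, 0], 3.5]]}}

```text
time: 30.72
ee_pos: [0.6479, -0.0925, 0.014]
eef_rot: [0.999, -0.051, 0.0, -0.0]
ft_force: [-0.8, -0.0, -3.4]
width: 0.0437
```

```bash
python3 mv.py .648 -.092 .0122 -96
```

```text
t 30.73 pos [647.9 -92.5  14. ] head -95.8 q7 -1.27 w 43.7 F [-0.8 -0.  -3.4]
shift cm [ 0.   -0.05  0.18] turn [-0.001 -0.001  0.004]
```

Call:
{"op": "play_rows", "data": {"moves": [[[0, 0, 0.1], [0, 0, 0], 3.5], [[0, 0, 0.25], [0, 0, 0], 3.5], [[0, 0, 0.25], [0, 0, 0], 3.5]]}}

```text
time: 31.1
ee_pos: [0.6479, -0.0924, 0.0123]
eef_rot: [0.999, -0.051, 0.0, -0.001]
ft_force: [-4.6, 1.5, 8.5]
width: 0.0439
```

```bash
python3 mv.py .648 -.092 .0122 -96
```

```text
t 31.1 pos [647.9 -92.4  12.3] head -95.8 q7 -1.27 w 43.9 F [-4.6  1.5  8.5]
shift cm [ 0.01 -0.04  0.01] turn [-0.001 -0.     0.003]
```

Floor contact. Releasing and lifting.

Call:
{"op": "play_rows", "data": {"moves": [[[0, 0, -0.1], [0, 0, 0], 5], [[0, 0, -0.1], [0, 0, 0], 6.2], [[0, 0, -0.1], [0, 0, 0], 6.2], [[0, 0, -0.1], [0, 0, 0], 6.2]]}}

```text
time: 31.6
ee_pos: [0.6475, -0.0924, 0.0118]
eef_rot: [0.999, -0.051, -0.0, -0.0]
ft_force: [1.4, 0.3, -0.3]
width: 0.0612
```

Call:
{"op": "play_rows", "data": {"moves": [[[0, 0, -1.5], [0, 0, 0], 6.2], [[0, 0, -4], [0, 0, 0], 6.2], [[0, 0, -8], [0, 0, 0], 6.2], [[0, 0, -12], [0, 0, 0], 6.2], [[0, -6, -18], [0, 0, 0], 6.2], [[0, -12, -18], [0, 0, 0], 6.2], [[0, -17, -18], [0, 0, 0], 6.2], [[0, -20, -18], [0, 0, 0], 6.2]]}}

```text
time: 32.6
ee_pos: [0.6678, 0.1113, 0.1933]
eef_rot: [0.999, -0.048, 0.0, -0.001]
ft_force: [-0.2, -0.4, -0.6]
width: 0.0621
```

```bash
python3 - <<'E'
from h import *
import pickle
s=read_state(); print(s['time'],s['ee_pos'],s['ft_force'],s['width'])
P={}
for n in('top','scene'):
    p=camera(n); cv2.imwrite(f'pics/f_{n}.png',cv2.resize(p['frame'],(800,600))[:,:,::-1])
    r=masks_of(p,'coupler_a')
    for d in r: print(n,round(d['conf'],2),np.round(d['at']),np.round(unproj(p,d['at'],.025),3))
E
```

```text
32.6 [0.6678088  0.1112892  0.19326258] [-0.21524072 -0.3618956  -0.63904246] 0.06210294772429454
top 0.73 [295. 152.] [ 0.644 -0.088  0.025]
top 0.72 [113. 200.] [0.505 0.39  0.025]
top 0.63 [386. 239.] [ 0.419 -0.332  0.025]
top 0.59 [364. 173.] [ 0.593 -0.272  0.025]
scene 0.75 [296. 273.] [ 0.645 -0.099  0.025]
scene 0.72 [414. 185.] [0.512 0.344 0.025]
scene 0.67 [220. 287.] [ 0.602 -0.271  0.025]
```

View pics/f_scene.png

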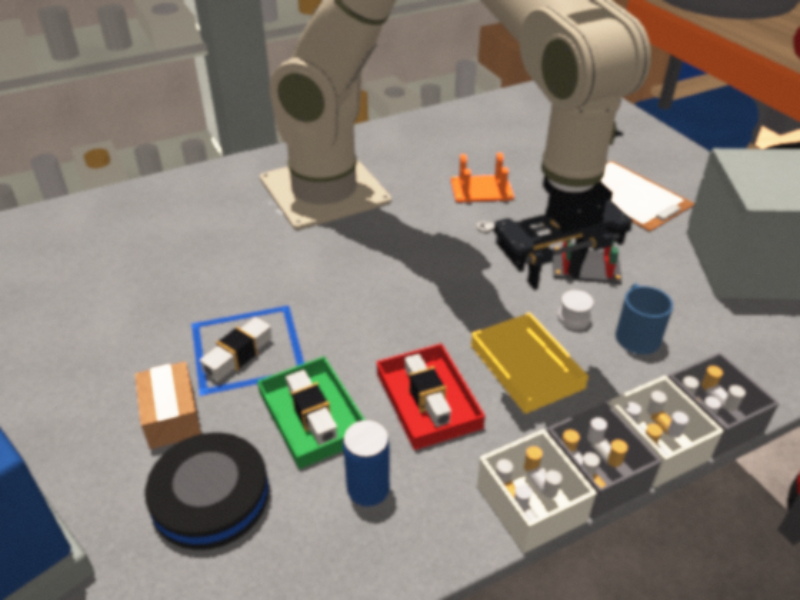

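View pics/f_top.png

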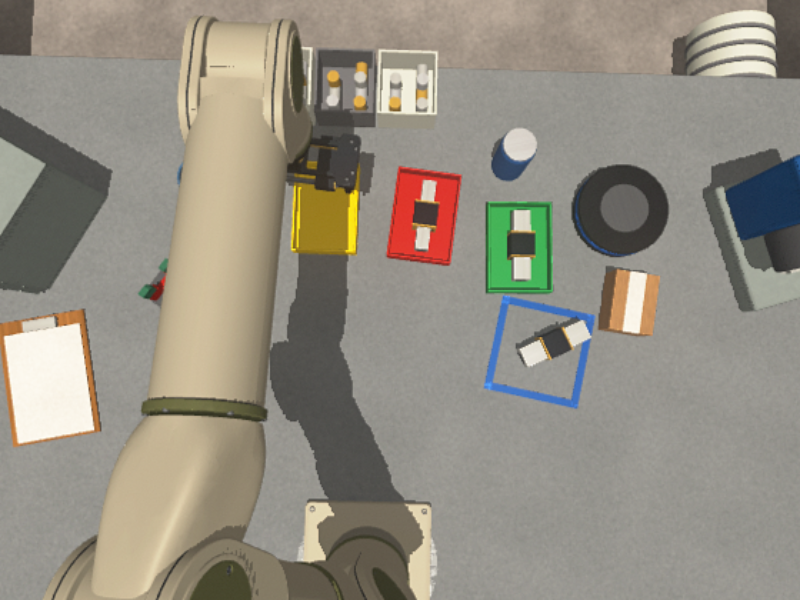

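Both couplers lie flat and centred in their trays: red at top (425,213), green at top (521,244). The held one is still in the blue square at (555,342), and the arm is clear. Handing in.

Call:
{"op": "play_rows", "data": {"moves": [[[0, 0, 0], [0, 0, 0], 6.2], [[0, 0, 0], [0, 0, 0], 6.2], [[0, 0, 0], [0, 0, 0], 6.2], [[0, 0, 0], [0, 0, 0], 6.2]]}}

```text
time: 33.3
ee_pos: [0.6678, 0.1062, 0.192]
eef_rot: [0.999, -0.051, -0.0, -0.0]
ft_force: [-0.4, 0.1, -0.1]
width: 0.0621
```

```bash
python3 -c "
from bench import *
print(close_job())"
```

```text
the job is handed in; nothing more can be done
None
```

I gauged both couplers outside the blue square, laid each in its tray, and handed the job in at about 33 s of the 61 s allowed.

- **First coupler (good, green tray):** it stopped on the step, with its underside about 37 mm above the gauge's underside. It could move only about 1 mm each way sideways, which fits 31 mm shanks. The highest contact force read was roughly 25 N.
- **Second coupler (too small, red tray):** it passed the step without resistance and stopped on the slot floor, with its underside about 15 mm up. I then laid it in the red tray.

**Final check:** the last pictures showed both couplers flat and central in their trays. The network's positions were within about 10 mm of the tray centres, and the two cameras differed by up to about 11 mm. The coupler in the blue square looked unmoved, and so did the bystanders that showed. In the top view the arm hid the wrench and cap and most of the mug; in the scene view part of the wrench was hidden.

The networks missed the blue-square coupler in the last scene picture and reported the gauge as a coupler. I discounted both after looking at the pictures. The hand-in gives no verdict.

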